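# Check the stamp stand's bearing, then load it or take it out of use

### The job

Check the revolving-board stamp stand for bearing play: rock its board on the axle, best by the grip tab on top, as far as it goes to the stand's left, then right, then left and right once more. If it hardly gives, the stand is sound: turn the board square to the front and stand every fallen hand stamp upright on the stand's dark ledge pad; if it swings well over to either side, the bearing is worn: turn the board edge-on as the out-of-use sign and stand the stamps upright on the bare counter in front of the stand, not on it. Leave the other things on the counter where they are.

Things in the scene. Friction and masses are not known exactly. Their poses are not given: they have to be found in the camera images.
- stand_1: A revolving-board stamp stand, 7 kg: never lift it; exactly one of the look-alikes stand_1 and stand_2 is there (the other reads None), each sound or worn. Grey base plate 110 mm deep (x) x 210 wide (y) x 16 thick; origin: centre of its underside; x to its back, y to its left facing along x, z up. The axle with the board is at its right end; the ledge is the empty left part.
- stand_2: The other stamp stand: same look, sizes and axes as stand_1.
- ledge_1 (a point): Centre of the ledge (flat dark rubber pad) of stand_1, on its surface, 16 mm above the counter, at y = +33 mm of the stand; axes as the stand. The pad is 90 mm deep (x) and 130 mm wide (y).
- tab_1 (a point): Centre of the black grip tab on top of the board of stand_1: 12 mm thick (its x axis), 36 mm wide (its y axis), 45 mm tall; centre 202 mm above the counter, at x = 0, y = -80 mm of the stand. It leans and turns with the white board below it, which is 66 mm wide, 10 mm thick, from 66 to 171 mm above the counter.
- rock_1 (a joint): Sideways lean (rad) of the axle of stand_1 about a pin 36 mm above the counter: 0 upright, + to the stand's left (+y), - to its right; stop on each side; springs back when let go. A sound bearing gives about 0.025 rad (4 mm at the tab) each way, with about 3 N at the tab; a worn one 0.11 rad (18 mm) with 1 to 2 N.
- turn_1 (a joint): Turn of the board of stand_1 about its axle in rad, counter-clockwise from above; 0 = square to the front (broad face to the stand's -x), 1.57 = edge-on. Stays where it is left (light friction); travel -0.2 to 1.75. Starts between 0.5 and 1.0.
- ledge_2 (a point): Centre of the ledge (flat dark rubber pad) of stand_2, on its surface, 16 mm above the counter, at y = +33 mm of the stand; axes as the stand. The pad is 90 mm deep (x) and 130 mm wide (y).
- tab_2 (a point): Centre of the black grip tab on top of the board of stand_2: 12 mm thick (its x axis), 36 mm wide (its y axis), 45 mm tall; centre 202 mm above the counter, at x = 0, y = -80 mm of the stand. It leans and turns with the white board below it, which is 66 mm wide, 10 mm thick, from 66 to 171 mm above the counter.
- rock_2 (a joint): Sideways lean (rad) of the axle of stand_2 about a pin 36 mm above the counter: 0 upright, + to the stand's left (+y), - to its right; stop on each side; springs back when let go. A sound bearing gives about 0.025 rad (4 mm at the tab) each way, with about 3 N at the tab; a worn one 0.11 rad (18 mm) with 1 to 2 N.
- turn_2 (a joint): Turn of the board of stand_2 about its axle in rad, counter-clockwise from above; 0 = square to the front (broad face to the stand's -x), 1.57 = edge-on. Stays where it is left (light friction); travel -0.2 to 1.75. Starts between 0.5 and 1.0.
- stamp_1_mid (a point): Centre (half-way up, 36 mm from foot and top) of a plain wooden hand stamp, 72 mm tall, 70 g or so: a foot block 26 x 44 mm, 16 mm high, and above it a turned handle up to 24 mm across, round. z axis from foot to handle top, x across the 26 mm, y across the 44 mm. At the start it lies on its broad side, centre 13 mm above the counter. Two or three are present; an absent one reads None.
- stamp_2_mid (a point): Centre (half-way up, 36 mm from foot and top) of a plain wooden hand stamp, 72 mm tall, 70 g or so: a foot block 26 x 44 mm, 16 mm high, and above it a turned handle up to 24 mm across, round. z axis from foot to handle top, x across the 26 mm, y across the 44 mm. At the start it lies on its broad side, centre 13 mm above the counter. Two or three are present; an absent one reads None.
- stamp_3_mid (a point): Centre (half-way up, 36 mm from foot and top) of a plain wooden hand stamp, 72 mm tall, 70 g or so: a foot block 26 x 44 mm, 16 mm high, and above it a turned handle up to 24 mm across, round. z axis from foot to handle top, x across the 26 mm, y across the 44 mm. At the start it lies on its broad side, centre 13 mm above the counter. Two or three are present; an absent one reads None.
- tag_detacher: Fixed round black device on the counter right of the work, 96 mm across at the foot, 104 mm high; origin at the centre of its underside. Not part of the job. Also keep the arm off the fixed upright steel post, 30 mm square and taller than the arm, that stands at the counter's front edge at x = 0.32, y = 0.01 m; the counter's edge runs along x = 0.34 m.
- the_hand_scanner: Hand scanner lying at the far side of the work, 206x152x80 mm; bystander, origin at the middle of its underside.
- calculator: Small desk calculator, 118x68x15 mm, behind the stand; bystander, origin at the middle of its underside.
Not all that is in view belongs to the job. What is shaped like the part that bears stamp_1_mid but green or purple is not meant.

How it is judged:
By the outcome, as a careful person would: the job done as asked, in the order asked, and still so for the second after the job is handed in, with the robot touching nothing.
Of stand_1, stand_2 only 1 to 1 are there at a start; the rules pass over those that are not, and their reading is None.
Of stamp_1, stamp_2, stamp_3 only 2 to 3 are there at a start; the rules pass over those that are not, and their reading is None.
At some moment in a run one of stamp_1, stamp_2, stamp_3 may be knocked a few centimetres aside while the robot is not near it.
Once in a run the grip may slacken for a moment while it holds something.
It also fails if it takes over 210 s, if anything falls off the work surface, if the arm or the gripper's body presses on something with over 40 N, if the wrist force passes 120 N, or if a joint passes its speed limit or range.

### The arm

A 6-joint arm with a two-finger parallel gripper is mounted at the origin on a cart in front of the work surface, level with it; the furniture and walls round the work are solid. World frame = base frame: x ahead of the robot, y to its left, z up, the work surface at z = 0. Lengths are in m, angles in rad, forces in N, time in s.
With the tool pointing down it reaches from about 0.225 to 0.875 m from the base axis. Payload 3.4 kg.
Tool frame: the origin (TCP) lies at the very end of the fingers, on their centre line; the grasp point (between the pads) lies 19 mm behind it (grasp_offset is the distance from the TCP to the grasp point, in m); y points along the fingers, z is the direction in which the jaws open and shut, and the axes are right-handed (so a half turn about y gives the same grasp; the last joint's range is limited). The gripper opens to 85 mm and grips with 20 to 120 N. Pads are 22 mm wide; open, the fingers measure 114 mm over their backs; the gripper's body (76 mm by 85 mm) begins 54 mm behind the grasp point. The pads swing forward as they close: fully open they stand 13 mm farther back than shut.
Start: joints at [-1.414, 0.276, 1.505, -0, 1.361, -0.121], TCP at [0.158, -0.553, 0.231] pointing down, gripper open.
Joint ranges: [-2.89, 2.89], [-0.75, 2.08], [0.22, 2.7], [-1.18, 4.32], [0.11, 2.71], [-2.7, 2.7]. Speed limits (rad/s): [2.57, 2.57, 3.14, 3.14, 3.14, 3.14].

### API

Orientations are given as a unit quaternion [w, x, y, z].
In Python, from rig import get_state, get_image, sign_off, grasp_offset gives the robot as it stands.
- The arm moves only by the shell command python3 -m jog 'ROWS' [FORCE]. ROWS is JSON, one flat list of numbers, 7 for each row, row after row: the closure in counts, from 0 (fully open) to 255 (shut), then the shift along the tool's x, y, z in cm, then the turn, a rotation vector about the tool's x, y, z in units of 8 degrees (1.0 is 8 degrees). In form: [jaw, tx, ty, tz, rx, ry, rz, jaw, tx, ty, tz, rx, ry, rz, ...]. A call has 1 to 12 rows; each row is the pose to reach, as a shift and turn from the pose commanded when the call began, along the tool's axes at that moment; what a row does not reach only later rows make up. A row lasts 1/8 s, in which the tool goes at most 62.5 mm and 10.7 degrees, less where a joint would pass 70% of its speed; a pose out of reach is approached as far as the arm can. A call with a gripper value outside its range is refused whole. The fingers move at their own pace and stop on an object; FORCE is the grip in N (left out, the last holds). Time passes only in rows, so rows that repeat a pose let the fingers close. It gives the time, the measured TCP pose, the force and the opening at its end, in the units of the state.
- get_state(): the state, without advancing time (a new reading comes with each control period).
- get_image(name): name is "side" or "top" or "wrist"; returns a dict with "color" (480x640x3 uint8, blue, green, red), "mtx" (3x3 intrinsics, pixels), "R" (3x3) and "t" (3): a world point X has camera coordinates R X + t; the wrist camera has in their place "tool_from_camera" (4x4, takes a point from camera to tool coordinates, whose origin is the TCP and whose axes are the tool frame's). Camera axes: x right, y down, z forward; pixel columns grow to the right and rows downward; lengths in m; the calibration is good to about 2 mm. A picture is of the moment at which its call begins: read the wrist's pose just before it. There is no depth.
- sign_off(): hands the job in, once; it reports no verdict.
The state is a dict: "clock": time; "qpos": joint angles; "qd": joint speeds; "effort": joint torques, N m; "position": TCP position; "ee_rot": TCP orientation; "contact_force": force on the tool from outside, world axes, zero at the start; "moment": the same for the moment, N m; "width": finger opening in m.
Only numpy, scipy, OpenCV 4.12 (cv2) and the standard library are available. Lean on these libraries where they do the work, as an engineer would, in place of code of your own. Each camera call takes 0.05 s, during which the arm holds its last target.

## Working session

There is one attempt and no reset: what is moved stays moved. The work goes in short steps, Python scripts to look and compute and a shell command to move; the robot and the scene stay as the last step left them, time stands still between calls to the robot, and variables do not carry over. Pictures are saved under pics/ and viewed, and the job is handed in when it is done.

```bash
ls; mkdir -p pics
python3 - <<'E'
from rig import get_state,get_image,grasp_offset
import cv2,json
s=get_state();print(s);print(grasp_offset)
for n in("side","top","wrist"):
    d=get_image(n);cv2.imwrite(f"pics/{n}0.png",d["color"])
    print(n,{k:v.tolist() if hasattr(v,'tolist') else v for k,v in d.items() if k!="color"})
E
```

```text
pics
{'clock': 0.0, 'qpos': array([-1.41403628e+00,  2.76612065e-01,  1.50616172e+00,  7.74405751e-06,
        1.36071429e+00, -1.21029550e-01]), 'qd': array([-0.00093139, -0.00171682,  0.00120487, -0.00120688,  0.00039944,
       -0.0001359 ]), 'effort': array([ 6.31073544e-05, -4.16779554e+01, -2.45806807e+01,  1.16683022e-04,
        1.11198754e-02,  7.89782405e-06]), 'position': array([ 0.15757783, -0.55241837,  0.2304186 ]), 'ee_rot': array([ 0.09788807, -0.09790666,  0.70096691, -0.69962676]), 'contact_force': array([0.21968192, 0.15809398, 0.23439281]), 'moment': array([ 0.02061928,  0.00237105, -0.02914394]), 'width': 0.08535896578836429}
0.0187
side {'mtx': [[452.76570811313013, 0.0, 315.0801529823877], [0.0, 452.76570811313013, 234.31376757733594], [0.0, 0.0, 1.0]], 'R': [[0.9962301087850036, -0.08500585872415364, -0.01730821575982944], [-0.046871988005576404, -0.3595637187416895, -0.9319425673854865], [0.07299717179880792, 0.9292405157693114, -0.3621925962276961]], 't': [-0.5333628949720173, 0.24781717520751978, 0.6631864135153913]}
top {'mtx': [[517.4196449039795, 0.0, 324.5604450357943], [0.0, 517.4196449039795, 238.76317034538127], [0.0, 0.0, 1.0]], 'R': [[-0.08877243795860375, -0.9960445060290734, -0.0038465917621385575], [-0.9730519731176739, 0.08754704222116348, -0.21331988423521944], [0.21281285645065584, -0.015193992484680428, -0.9769748362786465]], 't': [0.3118297115751256, 0.5626390579571141, 0.9421224275202641]}
wrist {'mtx': [[400.35277680518095, 0.0, 319.9491973344587], [0.0, 400.35277680518095, 235.6903133948974], [0.0, 0.0, 1.0]], 'tool_from_camera': [[0.0009584589015288742, 0.9625114468718016, 0.27123937029362694, -0.06904784520725607], [-0.00019090650781910327, -0.2712393138204477, 0.9625119210653531, -0.1429815493463143], [0.9999995224555048, -0.0009743094795384832, -7.62220357176286e-05, -0.0011544373536438446], [0.0, 0.0, 0.0, 1.0]]}
```

View pics/side0.png

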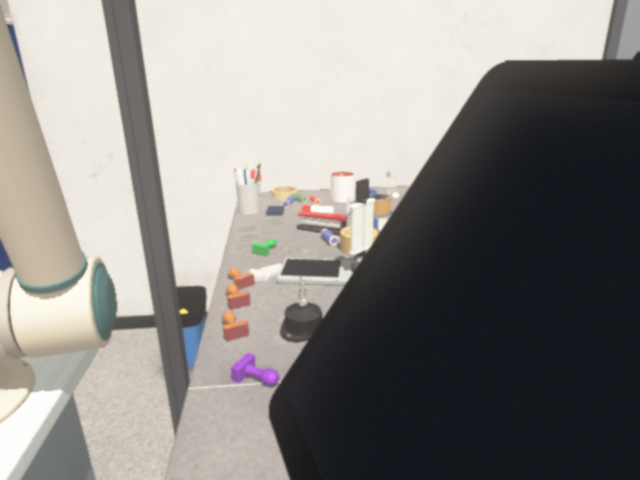

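View pics/top0.png

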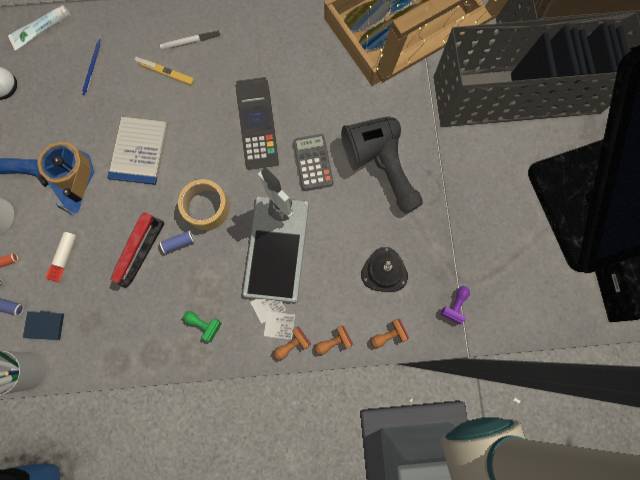

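```bash
cat > h.py <<'E'
import numpy as np,cv2
from rig import get_state,get_image
from scipy.spatial.transform import Rotation as Ro
def cam(n):
    s=get_state();d=get_image(n)
    if n=="wrist":
        T=np.eye(4);q=s["ee_rot"];T[:3,:3]=Ro.from_quat([q[1],q[2],q[3],q[0]]).as_matrix();T[:3,3]=s["position"]
        M=T@np.array(d["tool_from_camera"]);R=M[:3,:3].T;t=-R@M[:3,3]
    else: R=np.array(d["R"]);t=np.array(d["t"])
    return dict(img=d["color"],K=np.array(d["mtx"]),R=R,t=t)
def ray(c,u,v):
    d=c["R"].T@np.linalg.inv(c["K"])@np.array([u,v,1.]);return -c["R"].T@c["t"],d
def onz(c,u,v,z):
    o,d=ray(c,u,v);return o+d*(z-o[2])/d[2]
def proj(c,X):
    p=c["K"]@(c["R"]@np.asarray(X,float)+c["t"]);return p[:2]/p[2]
def tri(c1,p1,c2,p2):
    o1,d1=ray(c1,*p1);o2,d2=ray(c2,*p2)
    d1=d1/np.linalg.norm(d1);d2=d2/np.linalg.norm(d2)
    s=np.linalg.lstsq(np.c_[d1,-d2],o2-o1,rcond=None)[0]
    a=o1+s[0]*d1;b=o2+s[1]*d2;return (a+b)/2,np.linalg.norm(a-b)
def tool():
    s=get_state();q=s["ee_rot"];return s["position"],Ro.from_quat([q[1],q[2],q[3],q[0]]).as_matrix()
E
python3 - <<'E'
from h import *
c=cam("top");img=c["img"]
np.set_printoptions(precision=3,suppress=True)
hsv=cv2.cvtColor(img,cv2.COLOR_BGR2HSV)
print("cam",-c["R"].T@c["t"])
m=cv2.inRange(hsv,(5,110,80),(18,255,255));m[:310]=0
n,l,st,ce=cv2.connectedComponentsWithStats(m)
for i in range(1,n):
    if st[i,4]>60: print(ce[i],st[i],onz(c,*ce[i],.012))
for nm,p,z in [("det",(385,272),0),("A",(257,198),.016),("B",(308,202),.016),("C",(296,301),.016),("D",(243,297),.016),("calc",(313,162),0.01),("scan",(385,160),.03),("green",(203,326),.012),("purple",(456,305),.012)]:
    print(nm,onz(c,*p,z))
cv2.imwrite("pics/topc.png",cv2.resize(img[150:370,220:480],None,fx=3,fy=2.7,interpolation=2))
E
```

```text
cam [0.375 0.276 1.042]
[389.237 335.244] [371 320  37  28 393] [0.395 0.151 0.012]
[333.17  341.888] [315 326  37  29 394] [0.392 0.261 0.012]
[290.633 345.08 ] [274 328  35  32 398] [0.394 0.344 0.012]
det [0.522 0.143 0.   ]
A [0.696 0.391 0.016]
B [0.678 0.287 0.016]
C [0.478 0.327 0.016]
D [0.495 0.431 0.016]
calc [0.767 0.269 0.01 ]
scan [0.75  0.121 0.03 ]
green [0.445 0.513 0.012]
purple [0.442 0.012 0.012]
```

View pics/topc.png

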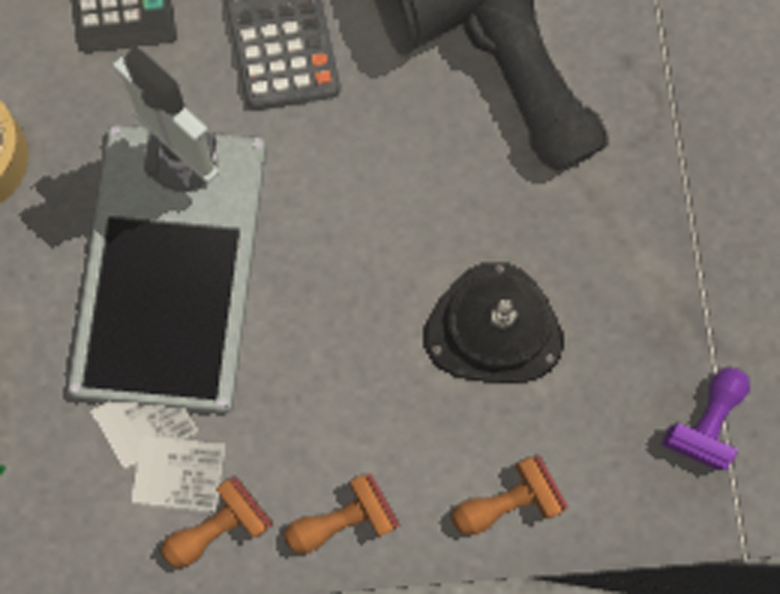

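View pics/wrist0.png

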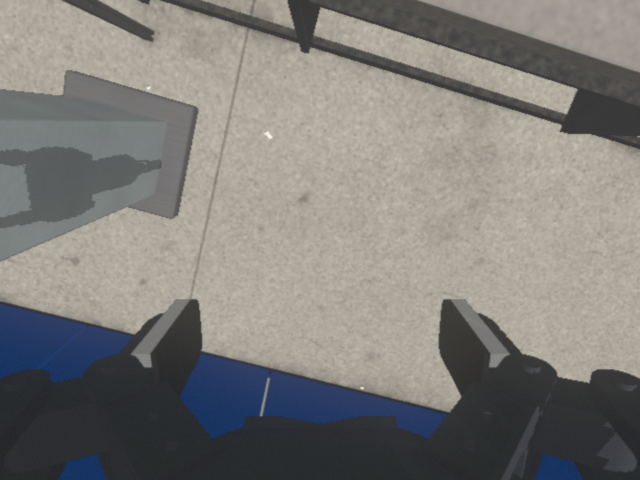

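```bash
python3 - <<'E'
from h import *
np.set_printoptions(precision=4,suppress=True)
p,R=tool();print(p);print(R)
E
python3 -m jog '[0,0,-5,0,0,0,0, 0,0,-10,0,0,0,0, 0,0,-10,0,0,0,0]'
python3 - <<'E'
from h import *
import json
s=get_state();print({k:np.round(s[k],4).tolist() for k in("qpos","position","ee_rot","contact_force")})
E
```

```text
[ 0.1577 -0.5526  0.2307]
[[-0.9617 -0.0002  0.2743]
 [-0.2743  0.0012 -0.9617]
 [-0.0002 -1.     -0.0012]]
clock: 0.57
position: [0.158, -0.555, 0.3359]
ee_rot: [-0.098, 0.098, -0.697, 0.704]
contact_force: [0.5, 0.0, -0.9]
width: 0.0854
{'qpos': [-1.414, 0.2354, 1.3079, 0.0, 1.5891, -0.121], 'position': [0.158, -0.555, 0.3359], 'ee_rot': [-0.098, 0.0978, -0.697, 0.7035], 'contact_force': [0.4726, 0.0191, -0.8734]}
```

```bash
cat > st.py <<'E'
from h import *
import json,sys
s=get_state();r={k:np.round(s[k],5).tolist() for k in("qpos","position","ee_rot")}
open("log.jsonl","a").write(json.dumps(r)+"\n")
print("clk %.2f"%s["clock"],"q",np.round(s["qpos"],3),"p",np.round(s["position"],4),"F",np.round(s["contact_force"],1),"w %.4f"%s["width"])
E
python3 st.py
python3 -m jog '[0,0,-10,0,1,0,0, 0,0,-10,0,2,0,0, 0,0,-10,0,3,0,0, 0,0,-10,0,4,0,0, 0,0,-10,0,4,0,0]' >/dev/null; python3 st.py
python3 -m jog '[0,0,0,-5,0,0,1, 0,0,0,-10,0,0,2, 0,0,0,-10,0,0,3, 0,0,0,-10,0,0,4, 0,0,0,-10,0,0,4]' >/dev/null; python3 st.py
python3 -m jog '[0,0,0,-5,0,1,0, 0,0,0,-10,0,2,0, 0,0,0,-10,0,3,0, 0,0,0,-10,-1,4,0, 0,0,0,-10,-2,4,0,0,0,0,-10,-2,4,0]' >/dev/null; python3 st.py
```

```text
clk 0.57 q [-1.414  0.235  1.308  0.     1.589 -0.121] p [ 0.158  -0.555   0.3359] F [ 0.5  0.  -0.9] w 0.0854
clk 1.20 q [-1.476 -0.081  1.571  0.108  1.11  -0.203] p [ 0.1571 -0.549   0.428 ] F [-0.   0.3  0. ] w 0.0854
clk 1.82 q [-2.014 -0.047  1.777  0.771  1.469 -0.985] p [ 0.1315 -0.474   0.3769] F [-0.3  0.5 -0.4] w 0.0853
clk 2.58 q [-2.021 -0.01   1.798  0.587  1.633 -0.472] p [ 0.1115 -0.392   0.326 ] F [1.1 0.1 0. ] w 0.0856
```

```bash
cat > kin.py <<'E'
import numpy as np,json
from scipy.optimize import least_squares
from scipy.spatial.transform import Rotation as Ro
D=[json.loads(l) for l in open("log.jsonl")]
Rz=lambda a:Ro.from_euler('z',a).as_matrix()
Ry=lambda a:Ro.from_euler('y',a).as_matrix()
def chain(x,q,s):
    d1,L1,e,L2,oy,wx,wy,L3=x[:8]
    P=[];R=Rz(q[0]);p=R@[0,oy*0,d1];P.append(p)
    R=R@Ry(q[1]);p=p+R@[0,0,L1];P.append(p)
    R=R@Ry(q[2]);p=p+R@[e,oy,0];P.append(p);p=p+R@[0,0,L2];P.append(p)
    R=R@Rz(s[0]*q[3])@Ry(s[2]*q[4]);p=p+R@[wx,wy,L3];P.append(p)
    R=R@Rz(s[1]*q[5]);return P,R
def res(x,s,full=False):
    out=[]
    C=Ro.from_rotvec(x[8:11]).as_matrix()
    for d in D:
        w,a,b,c=d["ee_rot"];M=Ro.from_quat([a,b,c,w]).as_matrix()
        P,R=chain(x,d["qpos"],s)
        out+=list(P[-1]-d["position"])+list(.3*Ro.from_matrix((R@C).T@M).as_rotvec())
    return np.array(out)
def fit():
    best=None
    for s4 in(1,-1):
     for s6 in(1,-1):
      for k in range(4):
        r=np.random.default_rng(k)
        x0=np.r_[.25,.4,0,.35,.07,0,0,.25,r.normal(size=3)*1.5]
        f=least_squares(res,x0,args=((s4,s6,1),))
        if best is None or f.cost<best[0]: best=(f.cost,f.x,(s4,s6,1))
    return best
if __name__=="__main__":
    b=fit();print(b[0],b[2],np.round(b[1],4));print(np.round(res(b[1],b[2]).reshape(-1,6),4))
    np.save("kin.npy",np.r_[b[1],b[2]])
E
python3 kin.py
```

```text
6.306373963010603e-11 (1, 1, 1) [ 0.1368  0.6297  0.0604  0.4211  0.0694  0.     -0.      0.3645  1.2092
 -1.2092 -1.2092]
[[-0. -0. -0.  0. -0. -0.]
 [ 0.  0.  0. -0.  0. -0.]
 [ 0. -0. -0.  0.  0.  0.]
 [-0.  0.  0. -0. -0. -0.]]
```

```bash
cat > plan.py <<'E'
from h import *
from kin import chain
from scipy.optimize import least_squares
np.set_printoptions(precision=3,suppress=True)
K=np.load("kin.npy");KX=K[:11];KS=K[11:];KC=Ro.from_rotvec(KX[8:11]).as_matrix()
LO=np.array([-2.89,-.75,.22,-1.18,.11,-2.7]);HI=np.array([2.89,2.08,2.7,4.32,2.71,2.7])
def fk(q):
    P,R=chain(KX,q,KS);return P,R@KC
def ik(p,R,q0):
    f=lambda q:np.r_[fk(q)[0][-1]-p,.3*Ro.from_matrix(fk(q)[1].T@R).as_rotvec()]
    r=least_squares(f,np.clip(q0,LO+.01,HI-.01),bounds=(LO,HI));return r.x,np.sqrt(2*r.cost)
def down(psi):  # tool pointing down, jaw dir psi
    y=np.array([0,0,-1.]);z=np.array([np.cos(psi),np.sin(psi),0]);return np.c_[np.cross(y,z),y,z]
def point(d,z): # tool dir d, jaw approx z
    y=np.array(d,float);y/=np.linalg.norm(y);z=np.array(z,float);z-=y*(z@y);z/=np.linalg.norm(z);return np.c_[np.cross(y,z),y,z]
def go(p,R,q0=None,p0=None,R0=None,lab=""):
    """shift (cm) and turn (8deg) from measured pose (or given p0,R0)"""
    if p0 is None: p0,R0=tool()
    if q0 is None: q0=get_state()["qpos"]
    sh=R0.T@(np.asarray(p)-p0)*100; rv=Ro.from_matrix(R0.T@R).as_rotvec()/np.radians(8)
    q,e=ik(np.asarray(p),R,q0)
    print(lab,"shift",sh.round(2),"turn",rv.round(3),"| q",q,"err %.4f"%e)
    return q
E
python3 - <<'E'
from plan import *
q=get_state()["qpos"]
for r in(.2,.22):
  for z in(.3,.25):
    for az in(-74,-35,0,35,70):
        a=np.radians(az);q=go([r*np.cos(a),r*np.sin(a),z],down(a),q,lab=f"{r} {z} {az}")
        print("  wrist",np.round(fk(q)[0][-2],3),"elbow",np.round(fk(q)[0][1],3))
E
```

```text
0.2 0.3 -74 shift [  6.4   -1.81 -19.84] turn [-0.778 -2.102 -4.582] | q [-1.646 -0.381  1.943  0.     1.579 -0.354] err 0.0000
  wrist [ 0.055 -0.192  0.665] elbow [0.018 0.233 0.721]
0.2 0.3 -35 shift [ -2.15   4.54 -27.89] turn [-2.345 -6.798 -4.207] | q [-0.965 -0.381  1.943  0.     1.579 -0.354] err 0.0000
  wrist [ 0.164 -0.115  0.665] elbow [-0.133  0.192  0.721]
0.2 0.3 0 shift [ -4.84   6.44 -39.46] turn [ -3.739 -10.992  -3.532] | q [-0.354 -0.381  1.943  0.     1.579 -0.354] err 0.0000
  wrist [0.2   0.    0.665] elbow [-0.219  0.081  0.721]
0.2 0.3 35 shift [ -1.77   3.98 -50.83] turn [ -5.113 -15.145  -2.479] | q [ 0.257 -0.381  1.943  0.     1.579 -0.354] err 0.0000
  wrist [0.164 0.115 0.665] elbow [-0.226 -0.059  0.721]
0.2 0.3 70 shift [  5.97  -1.95 -57.88] turn [ -6.455 -19.223  -0.949] | q [ 0.867 -0.381  1.943  0.     1.579 -0.354] err 0.0000
  wrist [0.068 0.188 0.665] elbow [-0.151 -0.178  0.721]
0.2 0.25 -74 shift [  9.41   2.18 -19.88] turn [-0.778 -2.102 -4.582] | q [-1.646 -0.362  2.055  0.     1.449 -0.354] err 0.0000
  wrist [ 0.055 -0.192  0.615] elbow [
[... 1951 characters left out ...]
 -6.798 -4.207] | q [-0.932 -0.322  2.036  0.     1.428 -0.321] err 0.0000
  wrist [ 0.18  -0.126  0.615] elbow [-0.119  0.16   0.734]
0.22 0.25 0 shift [ -3.43  11.63 -39.57] turn [ -3.739 -10.992  -3.532] | q [-0.321 -0.322  2.036  0.     1.428 -0.321] err 0.0000
  wrist [0.22  0.    0.615] elbow [-0.189  0.063  0.734]
0.22 0.25 35 shift [ -0.04   8.93 -52.07] turn [ -5.113 -15.145  -2.479] | q [ 0.29  -0.322  2.036  0.     1.428 -0.321] err 0.0000
  wrist [0.18  0.126 0.615] elbow [-0.191 -0.057  0.734]
0.22 0.25 70 shift [  8.47   2.41 -59.82] turn [ -6.455 -19.223  -0.949] | q [ 0.901 -0.322  2.036  0.     1.428 -0.321] err 0.0000
  wrist [0.075 0.207 0.615] elbow [-0.124 -0.156  0.734]
```

```bash
python3 -m jog '[0,1.6,-0.4,-5,-0.2,-0.5,-1.15, 0,3.2,-0.9,-10,-0.4,-1,-2.3, 0,4.8,-1.3,-15,-0.6,-1.5,-3.4, 0,6.4,-1.8,-19.8,-0.78,-2.1,-4.58, 0,6.4,-1.8,-19.8,-0.78,-2.1,-4.58, 0,6.4,-1.8,-19.8,-0.78,-2.1,-4.58, 0,6.4,-1.8,-19.8,-0.78,-2.1,-4.58]'; python3 st.py;  python3 - <<'E'
from plan import *
for az in(-74,-64,-54,-44,-34):
    a=np.radians(az);r=.2;q=go([r*np.cos(a),r*np.sin(a),.3],down(a),lab=az)
E
```

```text
clock: 3.45
position: [0.0553, -0.191, 0.2996]
ee_rot: [0.097, -0.095, 0.701, -0.7]
contact_force: [0.2, -0.3, 0.5]
width: 0.0856
clk 3.45 q [-1.652 -0.382  1.944  0.003  1.582 -0.354] p [ 0.0553 -0.191   0.2996] F [ 0.2 -0.3  0.5] w 0.0856
-74 shift [ 0.05 -0.04  0.11] turn [ 0.012 -0.046 -0.029] | q [-1.646 -0.381  1.943  0.     1.579 -0.354] err 0.0000
-64 shift [-3.42 -0.02 -0.22] turn [ 0.01  -1.296 -0.03 ] | q [-1.471 -0.381  1.943  0.     1.579 -0.354] err 0.0000
-54 shift [-6.78 -0.01 -1.14] turn [ 0.007 -2.546 -0.031] | q [-1.297 -0.381  1.943  0.     1.579 -0.354] err 0.0000
-44 shift [-9.93  0.01 -2.63] turn [ 0.005 -3.796 -0.032] | q [-1.122 -0.381  1.943  0.     1.579 -0.354] err 0.0000
-34 shift [-12.78   0.02  -4.65] turn [ 0.002 -5.046 -0.032] | q [-0.948 -0.381  1.943  0.     1.579 -0.354] err 0.0000
```

```bash
python3 -m jog '[0,-3.47,0,-0.3,0,-1.25,0, 0,-6.84,0,-1.21,0,-2.5,0, 0,-10,0,-2.68,0,-3.75,0, 0,-12.86,0,-4.68,0,-5,0, 0,-12.86,0,-4.68,0,-5,0]'; python3 st.py;  python3 - <<'E'
from plan import *
for az in (-14,26,40,65):
    a=np.radians(az);r=.2;q=go([r*np.cos(a),r*np.sin(a),.3],down(a),lab=az)
E
```

```text
clock: 4.08
position: [0.1679, -0.1095, 0.3]
ee_rot: [0.334, -0.331, 0.625, -0.623]
contact_force: [0.8, 0.0, 0.1]
width: 0.0855
clk 4.08 q [-0.941 -0.38   1.943  0.005  1.581 -0.349] p [ 0.1679 -0.1095  0.3   ] F [0.8 0.  0.1] w 0.0855
-14 shift [-6.53  0.03 -1.24] turn [-0.004 -2.489 -0.041] | q [-0.599 -0.381  1.943  0.     1.579 -0.354] err 0.0000
26 shift [-17.02   0.1  -10.01] turn [-0.018 -7.489 -0.038] | q [ 0.099 -0.381  1.943  0.     1.579 -0.354] err 0.0000
40 shift [-18.93   0.11 -14.5 ] turn [-0.023 -9.239 -0.037] | q [ 0.344 -0.381  1.943  0.     1.579 -0.354] err 0.0000
65 shift [-19.47   0.12 -23.14] turn [ -0.033 -12.364  -0.033] | q [ 0.78  -0.381  1.943  0.     1.579 -0.354] err 0.0000
```

```bash
python3 -m jog '[0,-3.47,0,-0.3,0,-1.25,0, 0,-6.84,0,-1.21,0,-2.5,0, 0,-10,0,-2.68,0,-3.75,0, 0,-12.86,0,-4.68,0,-5,0, 0,-15.32,0,-7.14,0,-6.25,0, 0,-17.32,0,-10,0,-7.5,0, 0,-18.79,0,-13.16,0,-8.75,0, 0,-19.7,0,-16.53,0,-10,0, 0,-20,0,-20,0,-11.25,0, 0,-20,0,-20,0,-11.25,0]'; python3 st.py
python3 - <<'E'
from h import *
for n in("side","top","wrist"): cv2.imwrite(f"pics/{n}1.png",cam(n)["img"])
E
```

```text
clock: 5.32
position: [0.1137, 0.1682, 0.3007]
ee_rot: [0.677, -0.675, 0.207, -0.208]
contact_force: [0.1, 0.1, -0.5]
width: 0.0854
clk 5.33 q [ 6.260e-01 -3.770e-01  1.940e+00  1.000e-03  1.576e+00 -3.500e-01] p [0.1137 0.1682 0.3007] F [ 0.1  0.1 -0.5] w 0.0854
```

View pics/side1.png

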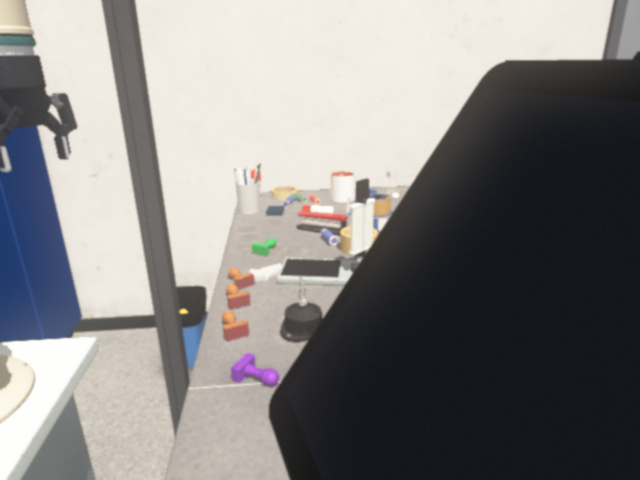

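View pics/top1.png

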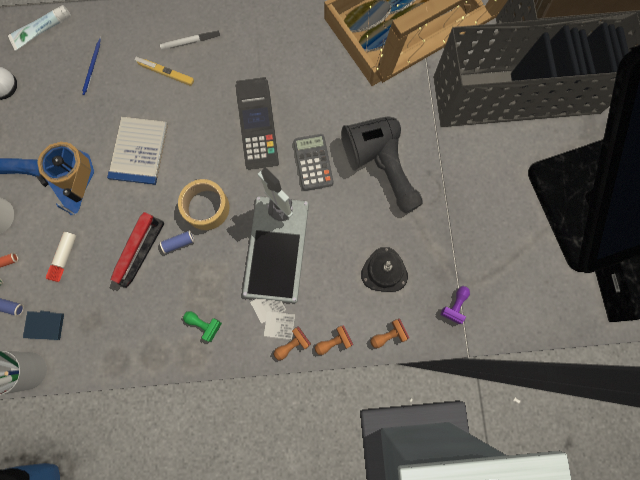

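Run:
```python
from plan import *
for p,psi in (([.3,.3,.42],80),([.48,.35,.42],80),([.52,.33,.42],80)):
    q=go(p,down(np.radians(psi)),lab=p)
```

```text
[0.3, 0.3, 0.42] shift [  7.69 -11.84  21.45] turn [-0.021 -3.067  0.015] | q [ 0.621 -0.01   1.396  0.     1.756 -0.775] err 0.0000
[0.48, 0.35, 0.42] shift [ 19.68 -11.78  35.77] turn [-0.021 -3.067  0.015] | q [ 0.513  0.268  1.066  0.     1.808 -0.883] err 0.0000
[0.52, 0.33, 0.42] shift [ 24.11 -11.77  36.39] turn [-0.021 -3.067  0.015] | q [ 0.453  0.305  1.012  0.     1.824 -0.944] err 0.0000
```

```bash
python3 -m jog '[0,0,-4,4,0,-0.6,0, 0,2,-8,8,0,-1.2,0, 0,4,-11.8,13,0,-1.8,0, 0,8,-11.8,18,0,-2.4,0, 0,12,-11.8,23,0,-3.07,0, 0,16,-11.8,28,0,-3.07,0, 0,19.7,-11.8,33,0,-3.07,0, 0,19.7,-11.8,35.8,0,-3.07,0, 0,19.7,-11.8,35.8,0,-3.07,0, 0,19.7,-11.8,35.8,0,-3.07,0]'; python3 st.py
python3 - <<'E'
from h import *
import pickle
c=cam("wrist");cv2.imwrite("pics/w2.png",c["img"]);pickle.dump(c,open("w2.pkl","wb"))
E
```

```text
clock: 6.72
position: [0.4794, 0.3499, 0.4199]
ee_rot: [0.705, -0.704, 0.061, -0.062]
contact_force: [-0.2, -0.1, 0.1]
width: 0.0856
clk 6.72 q [ 5.130e-01  2.650e-01  1.069e+00  1.000e-03  1.805e+00 -8.840e-01] p [0.4794 0.3499 0.4199] F [-0.2 -0.1  0.1] w 0.0856
```

View pics/w2.png

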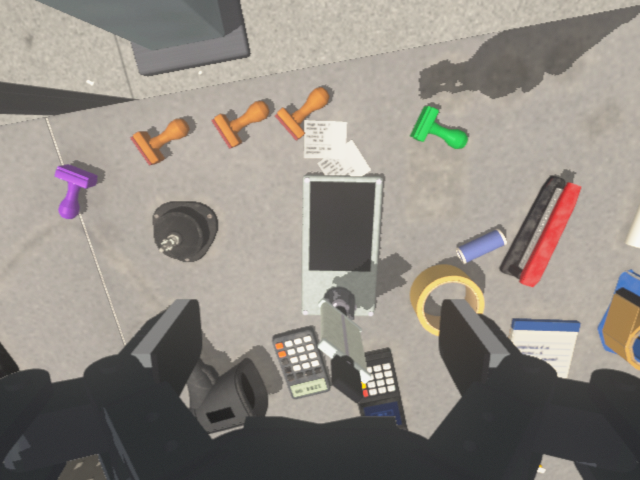

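Run:
```python
from h import *
import pickle
c=pickle.load(open("w2.pkl","rb"));a=cv2.resize(c["img"][290:410,280:420],None,fx=4,fy=4,interpolation=2)
t=cam("top");pickle.dump(t,open("t2.pkl","wb"))
b=cv2.resize(t["img"][155:235,240:320],None,fx=6,fy=6,interpolation=2)
cv2.imwrite("pics/z2a.png",a);cv2.imwrite("pics/z2b.png",b)
```

```text
(no output)
```

View pics/z2a.png

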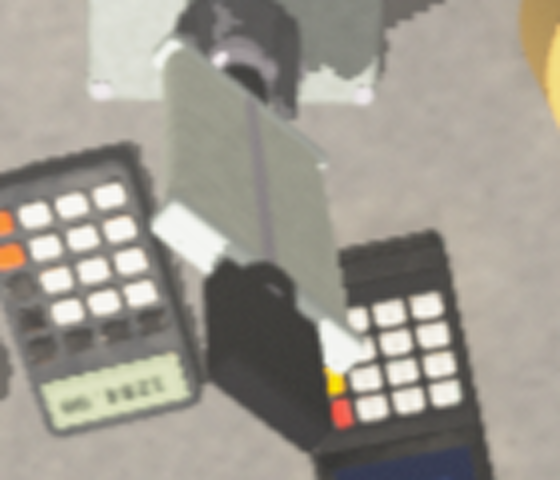

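View pics/z2b.png

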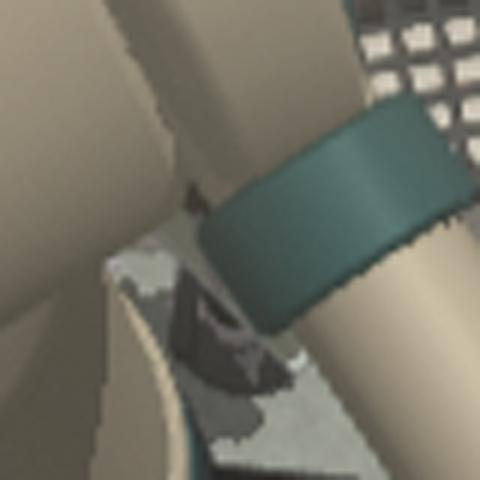

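Run:
```python
import cv2
b=cv2.resize(cv2.imread("pics/top1.png")[160:230,240:320],None,fx=8,fy=8,interpolation=2);cv2.imwrite("pics/z2b.png",b)
s=cv2.resize(cv2.imread("pics/side1.png")[160:290,270:400],None,fx=5,fy=4.5,interpolation=2);cv2.imwrite("pics/z2s.png",s)
```

```text
(no output)
```

View pics/z2b.png

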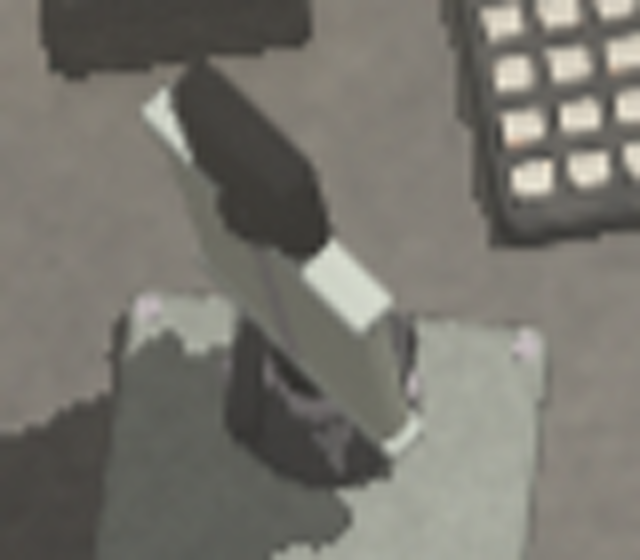

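View pics/z2s.png

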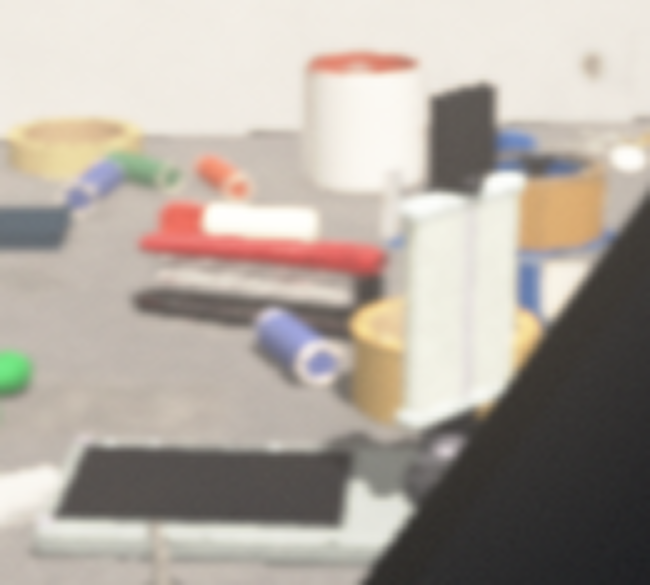

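Run:
```python
from plan import *
import pickle
w=pickle.load(open("w2.pkl","rb"));t=pickle.load(open("t2.pkl","rb"))
A,e1=tri(w,(321.5,344),t,(286.7,199.4));B,e2=tri(w,(368.2,379.5),t,(259.2,172.2))
print(A,e1,B,e2,np.linalg.norm(A-B),(A+B)/2, "yaw deg",np.degrees(np.arctan2(*(B-A)[1::-1])))
# tab top corners in wrist? far corner low bottom (310,450)
for n,pts in (("w",[(303,177),(382,177),(375,316),(302,314)]),):
    for p in pts: print(onz(w,*p,.016))
# base corners by mask in wrist: pad dark contour
g=cv2.cvtColor(w["img"],cv2.COLOR_BGR2GRAY)
m=(g<60).astype(np.uint8);n,l,s,ce=cv2.connectedComponentsWithStats(m)
i=l[225,340];print(s[i],ce[i]);cn=cv2.findContours((l==i).astype(np.uint8),0,2)[0][0]
bx=cv2.boxPoints(cv2.minAreaRect(cn));print(bx)
print(np.array([onz(w,*b,.016) for b in bx]), onz(w,*ce[i],.016))
g=cv2.cvtColor(cv2.imread("pics/top1.png"),cv2.COLOR_BGR2GRAY)
m=(g<60).astype(np.uint8);n,l,s,ce=cv2.connectedComponentsWithStats(m)
i=l[265,272];print(s[i]);cn=cv2.findContours((l==i).astype(np.uint8),0,2)[0][0]
bx2=cv2.boxPoints(cv2.minAreaRect(cn));print(bx2);print(np.array([onz(t,*b,.016) for b in bx2]), onz(t,*ce[i],.016))
print("tri centre",tri(w,bx.mean(0),t,bx2.mean(0)))
```

```text
[0.64  0.323 0.174] 0.0033252645442329175 [0.694 0.367 0.175] 0.002168661570097014 0.06946496670403675 [0.667 0.345 0.175] yaw deg 39.59278931633181
[0.478 0.329 0.016]
[0.497 0.435 0.016]
[0.702 0.397 0.016]
[0.68  0.289 0.016]
[     0      0    640    480 252875] [320.625 199.257]
[[127. 479.]
 [127. 478.]
 [130. 478.]
 [130. 479.]]
[[ 0.933 -0.064  0.016]
 [ 0.931 -0.063  0.016]
 [ 0.932 -0.058  0.016]
 [ 0.934 -0.059  0.016]] [0.513 0.347 0.016]
[ 248  230   51   68 2756]
[[247.446 292.431]
 [255.292 229.662]
 [299.108 235.139]
 [291.262 297.908]]
[[0.503 0.422 0.016]
 [0.63  0.399 0.016]
 [0.61  0.311 0.016]
 [0.485 0.336 0.016]] [0.556 0.367 0.016]
tri centre (array([0.467, 0.321, 0.507]), np.float64(0.005781104324146847))
```

Run:
```python
from plan import *
p=[.667,.346,.30]
q=get_state()["qpos"]
for psi in (80,40,0,-50.4,-100,-10): q=go(p,down(np.radians(psi)),q,lab=psi)
q=go([.667,.346,.187],down(np.radians(-50.4)),q)
```

```text
80 shift [18.66 12.16  2.73] turn [-0.025  0.021  0.02 ] | q [ 0.386  0.539  0.92   0.     1.683 -1.01 ] err 0.0000
40 shift [18.66 12.16  2.73] turn [-0.031  5.021  0.01 ] | q [ 0.386  0.539  0.92   0.     1.683 -0.312] err 0.0000
0 shift [18.66 12.16  2.73] turn [-0.034 10.021 -0.001] | q [0.386 0.539 0.92  0.    1.683 0.386] err 0.0000
-50.4 shift [18.66 12.16  2.73] turn [-0.036 16.321 -0.018] | q [ 0.386  0.539  0.92  -0.     1.683  1.266] err 0.0000
-100 shift [18.66 12.16  2.73] turn [  0.031 -22.479   0.039] | q [ 0.386  0.539  0.92  -0.     1.683  2.131] err 0.0000
-10 shift [18.66 12.16  2.73] turn [-0.035 11.271 -0.004] | q [0.386 0.539 0.92  0.    1.683 0.561] err 0.0000
 shift [18.63 23.46  2.69] turn [-0.036 16.321 -0.018] | q [ 0.386  0.568  1.136 -0.     1.437  1.266] err 0.0000
```

```bash
python3 -m jog '[0,0,0,0,0,1.3,0, 0,2,0,0.3,0,2.6,0, 0,4,0,0.6,0,3.9,0, 0,6,0,0.9,0,5.2,0, 0,8,0,1.2,0,6.5,0, 0,10,1,1.5,0,7.8,0, 0,12,3,1.8,0,9.1,0, 0,14,5,2.1,0,10.4,0, 0,16,7,2.4,0,11.7,0, 0,18.6,9,2.7,0,13,0, 0,18.6,11,2.7,0,14.3,0, 0,18.6,12,2.7,0,15.6,0]'; python3 -m jog '[0,0,0,0,0,0.7,0, 0,0,0,0,0,0.7,0]';python3 st.py
python3 - <<'E'
from plan import *
import pickle
c=cam("wrist");cv2.imwrite("pics/w3.png",c["img"]);pickle.dump(c,open("w3.pkl","wb"))
t=cam("top");cv2.imwrite("pics/t3.png",t["img"])
go([.667,.346,.187],down(np.radians(-50.4)))
E
```

```text
clock: 8.32
position: [0.6654, 0.3471, 0.3003]
ee_rot: [0.272, -0.271, 0.654, -0.652]
contact_force: [-0.0, -0.4, -0.0]
width: 0.0852
clock: 8.57
position: [0.6655, 0.3476, 0.3021]
ee_rot: [0.243, -0.24, 0.665, -0.664]
contact_force: [-0.0, -0.0, -0.2]
width: 0.0853
clk 8.57 q [0.388 0.534 0.923 0.002 1.68  1.261] p [0.6655 0.3476 0.3021] F [-0.  -0.  -0.2] w 0.0853
 shift [ 0.09 11.51  0.22] turn [-0.     0.05  -0.039] | q [ 0.386  0.568  1.136 -0.     1.437  1.266] err 0.0000
```

View pics/w3.png

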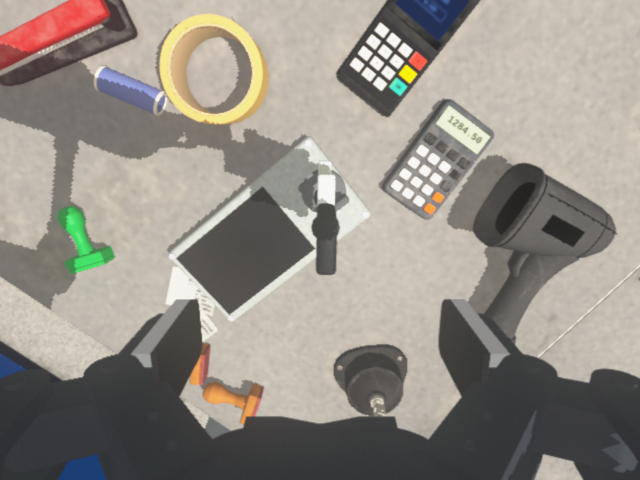

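View pics/t3.png

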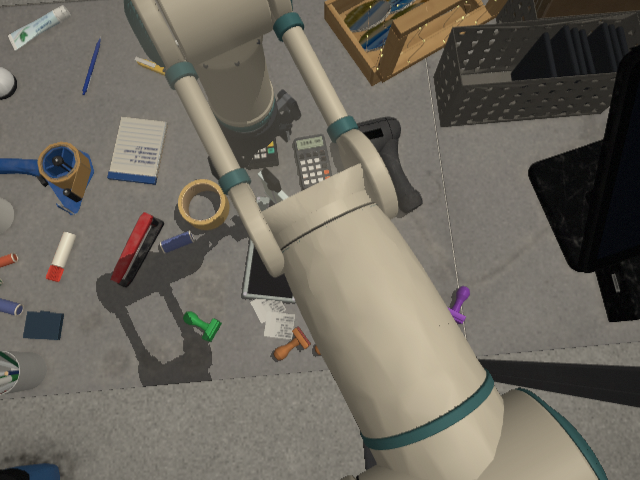

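Run:
```python
from plan import *
import pickle
c=pickle.load(open("w3.pkl","rb"))
for z in(.171,.18,.202,.2245): print(z,proj(c,[.667,.346,z]))
cv2.imwrite("pics/z3.png",cv2.resize(c["img"][150:290,280:380],None,fx=5,fy=4,interpolation=2))
```

```text
0.171 [324.292 225.831]
0.18 [324.432 229.022]
0.202 [324.812 237.742]
0.2245 [325.274 248.314]
```

View pics/z3.png

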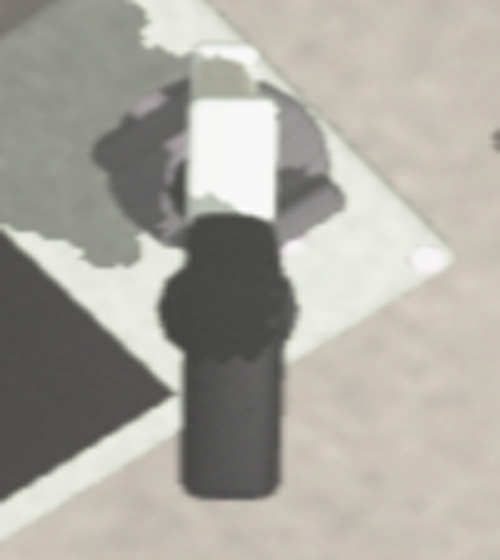

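```bash
python3 -m jog '[0,0.05,4,0.15,0,0,0, 0,0.05,8,0.15,0,0,0, 0,0.05,11.4,0.15,0,0,0, 0,0.05,11.4,0.15,0,0,0, 0,0.05,11.4,0.15,0,0,0]' 25; python3 -m jog '[120,0,0,0,0,0,0, 255,0,0,0,0,0,0, 255,0,0,0,0,0,0, 255,0,0,0,0,0,0, 255,0,0,0,0,0,0, 255,0,0,0,0,0,0]';python3 st.py
python3 - <<'E'
from plan import *
c=cam("wrist");cv2.imwrite("pics/w4.png",c["img"])
E
```

```text
clock: 9.3
position: [0.6678, 0.3474, 0.189]
ee_rot: [0.244, -0.239, 0.665, -0.664]
contact_force: [0.3, -0.3, 0.8]
width: 0.0855
clock: 10.05
position: [0.6677, 0.3464, 0.1873]
ee_rot: [0.243, -0.24, 0.665, -0.665]
contact_force: [1.6, -2.9, 0.8]
width: 0.0117
clk 10.05 q [0.386 0.567 1.139 0.    1.431 1.26 ] p [0.6677 0.3464 0.1873] F [ 1.6 -2.9  0.8] w 0.0117
```

View pics/w4.png

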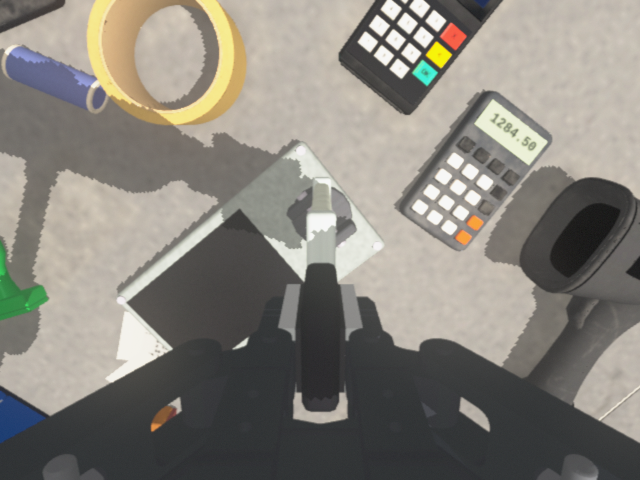

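```bash
cat > lean.py <<'E'
from plan import *
ys=np.array([-.984,.178,0]);xs=np.array([.178,.984,0])
p,R=tool()
pin=np.array([.667,.346,.036])
for th in (.02,.04,.06,.08,.11,-.02,-.04,-.11):
    Q=Ro.from_rotvec(-th*xs).as_matrix()
    go(pin+Q@(p-pin),Q@R,lab=th)
E
python3 lean.py
```

```text
0.02 shift [ 0.19  0.   -0.23] turn [ 0.11  -0.     0.092] | q [ 0.394  0.554  1.163 -0.011  1.404  1.269] err 0.0000
0.04 shift [ 0.39  0.01 -0.46] turn [ 0.22  -0.001  0.183] | q [ 0.401  0.541  1.186 -0.022  1.376  1.279] err 0.0000
0.06 shift [ 0.58  0.02 -0.7 ] turn [ 0.33  -0.001  0.275] | q [ 0.409  0.529  1.209 -0.034  1.349  1.29 ] err 0.0000
0.08 shift [ 0.77  0.04 -0.93] turn [ 0.44  -0.002  0.367] | q [ 0.417  0.517  1.232 -0.046  1.322  1.301] err 0.0000
0.11 shift [ 1.06  0.08 -1.28] turn [ 0.605 -0.002  0.505] | q [ 0.429  0.5    1.267 -0.066  1.281  1.319] err 0.0000
-0.02 shift [-0.19  0.01  0.23] turn [-0.11   0.    -0.092] | q [0.379 0.58  1.115 0.011 1.459 1.252] err 0.0000
-0.04 shift [-0.39  0.02  0.46] turn [-0.22   0.001 -0.183] | q [0.372 0.593 1.09  0.021 1.487 1.244] err 0.0000
-0.11 shift [-1.06  0.1   1.28] turn [-0.605  0.002 -0.505] | q [0.348 0.643 1.003 0.056 1.586 1.221] err 0.0000
```

Rock left in small steps, watching force.

```bash
python3 -m jog '[255,0.19,0,-0.23,0.11,0,0.09, 255,0.19,0,-0.23,0.11,0,0.09, 255,0.19,0,-0.23,0.11,0,0.09]'; python3 st.py; python3 -m jog '[255,0.1,0,-0.12,0.055,0,0.045, 255,0.19,0,-0.23,0.11,0,0.09, 255,0.19,0,-0.23,0.11,0,0.09]'; python3 st.py
```

```text
clock: 10.48
position: [0.6652, 0.347, 0.1873]
ee_rot: [-0.25, 0.233, -0.661, 0.668]
contact_force: [5.9, -2.8, 1.4]
width: 0.0116
clk 10.47 q [ 0.394  0.553  1.163 -0.012  1.402  1.27 ] p [0.6652 0.347  0.1873] F [ 5.9 -2.8  1.4] w 0.0116
clock: 10.85
position: [0.6652, 0.3471, 0.1873]
ee_rot: [-0.257, 0.225, -0.657, 0.672]
contact_force: [13.0, -5.0, -1.4]
width: 0.0118
clk 10.85 q [ 0.4    0.542  1.185 -0.025  1.37   1.28 ] p [0.6652 0.3471 0.1873] F [13.  -5.  -1.4] w 0.0118
```

```bash
python3 -m jog '[255,-0.2,0,0.23,-0.11,0,-0.09, 255,-0.39,0,0.46,-0.22,0,-0.18, 255,-0.39,0,0.46,-0.22,0,-0.18]'; python3 st.py; python3 -m jog '[255,-0.1,0,0.12,-0.055,0,-0.045, 255,-0.19,0,0.23,-0.11,0,-0.09, 255,-0.19,0,0.23,-0.11,0,-0.09]'; python3 st.py; python3 -m jog '[255,-0.1,0,0.12,-0.055,0,-0.045, 255,-0.19,0,0.23,-0.11,0,-0.09, 255,-0.19,0,0.23,-0.11,0,-0.09]'; python3 st.py
```

```text
clock: 11.22
position: [0.668, 0.3465, 0.1873]
ee_rot: [0.243, -0.239, 0.665, -0.665]
contact_force: [2.8, -3.4, 0.7]
width: 0.0115
clk 11.22 q [0.386 0.567 1.138 0.    1.431 1.26 ] p [0.668  0.3465 0.1873] F [ 2.8 -3.4  0.7] w 0.0115
clock: 11.6
position: [0.6703, 0.346, 0.1873]
ee_rot: [0.237, -0.246, 0.668, -0.661]
contact_force: [2.9, -3.7, 0.5]
width: 0.0117
clk 11.60 q [0.379 0.579 1.115 0.011 1.459 1.252] p [0.6703 0.346  0.1873] F [ 2.9 -3.7  0.5] w 0.0117
clock: 11.98
position: [0.6727, 0.3456, 0.1872]
ee_rot: [0.231, -0.252, 0.672, -0.657]
contact_force: [1.5, -5.4, 2.1]
width: 0.0117
clk 11.97 q [0.372 0.593 1.091 0.022 1.488 1.244] p [0.6727 0.3456 0.1872] F [ 1.5 -5.4  2.1] w 0.0117
```

```bash
python3 -m jog '[255,-0.1,0,0.12,-0.055,0,-0.045, 255,-0.19,0,0.23,-0.11,0,-0.09, 255,-0.19,0,0.23,-0.11,0,-0.09]'; python3 st.py; python3 -m jog '[255,-0.1,0,0.12,-0.055,0,-0.045, 255,-0.19,0,0.23,-0.11,0,-0.09, 255,-0.19,0,0.23,-0.11,0,-0.09]'; python3 st.py
```

```text
clock: 12.35
position: [0.6727, 0.3456, 0.1872]
ee_rot: [0.223, -0.261, 0.676, -0.652]
contact_force: [-6.6, -4.1, 3.5]
width: 0.0118
clk 12.35 q [0.366 0.606 1.068 0.034 1.521 1.236] p [0.6727 0.3456 0.1872] F [-6.6 -4.1  3.5] w 0.0118
clock: 12.72
position: [0.6724, 0.3455, 0.1873]
ee_rot: [0.215, -0.269, 0.68, -0.648]
contact_force: [-11.3, -2.6, 7.3]
width: 0.0116
clk 12.72 q [0.36  0.619 1.045 0.046 1.554 1.23 ] p [0.6724 0.3455 0.1873] F [-11.3  -2.6   7.3] w 0.0116
```

```bash
python3 -m jog '[255,0.4,0,-0.46,0.22,0,0.18, 255,0.76,0,-0.92,0.44,0,0.37, 255,0.95,0,-1.15,0.55,0,0.46, 255,1.12,0,-1.35,0.64,0,0.54, 255,1.12,0,-1.35,0.64,0,0.54, 255,1.12,0,-1.35,0.64,0,0.54]'; python3 st.py; python3 -m jog '[255,-0.4,0,0.46,-0.22,0,-0.18, 255,-0.76,0,0.92,-0.44,0,-0.37, 255,-0.95,0,1.15,-0.55,0,-0.46, 255,-1.12,0,1.35,-0.64,0,-0.54, 255,-1.12,0,1.35,-0.64,0,-0.54, 255,-1.12,0,1.35,-0.64,0,-0.54]'; python3 st.py
```

```text
clock: 13.48
position: [0.6654, 0.3473, 0.1874]
ee_rot: [-0.256, 0.226, -0.658, 0.671]
contact_force: [12.7, -6.3, -3.7]
width: 0.0118
clk 13.47 q [ 0.398  0.544  1.18  -0.02   1.375  1.277] p [0.6654 0.3473 0.1874] F [12.7 -6.3 -3.7] w 0.0118
clock: 14.22
position: [0.6728, 0.3457, 0.1875]
ee_rot: [0.215, -0.269, 0.68, -0.648]
contact_force: [-12.0, -2.0, -0.4]
width: 0.0119
clk 14.22 q [0.361 0.62  1.043 0.046 1.555 1.23 ] p [0.6728 0.3457 0.1875] F [-12.   -2.   -0.4] w 0.0119
```

```bash
python3 -m jog '[255,0.3,0,-0.4,0.19,0,0.16, 255,0.67,0,-0.8,0.385,0,0.32, 255,0.67,0,-0.8,0.385,0,0.32]'; python3 st.py
python3 - <<'E'
from plan import *
p,R=tool();print("psi",np.degrees(np.arctan2(R[1,2],R[0,2])),R[:,1])
go([.669,.3463,.1875],down(np.radians(-100.4)))
go([.669,.3463,.30],down(np.radians(-100.4)))
E
```

```text
clock: 14.6
position: [0.6671, 0.3468, 0.1875]
ee_rot: [0.239, -0.244, 0.667, -0.662]
contact_force: [3.7, -2.8, -6.7]
width: 0.0115
clk 14.60 q [0.384 0.573 1.127 0.007 1.449 1.256] p [0.6671 0.3468 0.1875] F [ 3.7 -2.8 -6.7] w 0.0115
psi -50.013863837774096 [-0.009  0.004 -1.   ]
 shift [-0.11 -0.    0.16] turn [0.043 6.298 0.061] | q [ 0.385  0.571  1.13  -0.     1.441  2.138] err 0.0000
 shift [ -0.06 -11.25   0.06] turn [0.043 6.298 0.061] | q [ 0.385  0.542  0.914 -0.     1.686  2.138] err 0.0000
```

```bash
python3 -m jog '[255,-0.05,0,0.05,0,0.8,0, 255,-0.11,0,0.1,0,1.6,0, 255,-0.11,0,0.16,0,2.4,0.03, 255,-0.11,0,0.16,0,3.2,0.05, 255,-0.11,0,0.16,0.04,4,0.06, 255,-0.11,0,0.16,0.04,4.8,0.06, 255,-0.11,0,0.16,0.04,5.6,0.06, 255,-0.11,0,0.16,0.04,6.3,0.06, 255,-0.11,0,0.16,0.04,6.3,0.06, 255,-0.11,0,0.16,0.04,6.3,0.06, 255,-0.11,0,0.16,0.04,6.3,0.06]'; python3 st.py
python3 - <<'E'
from plan import *
p,R=tool();print("psi",np.degrees(np.arctan2(R[1,2],R[0,2])),R[:,1])
c=cam("wrist");cv2.imwrite("pics/w5.png",c["img"])
E
```

```text
clock: 15.98
position: [0.6687, 0.3453, 0.1875]
ee_rot: [-0.066, 0.063, 0.704, -0.704]
contact_force: [0.9, -6.2, -5.2]
width: 0.0118
clk 15.97 q [3.830e-01 5.720e-01 1.128e+00 2.000e-03 1.445e+00 2.137e+00] p [0.6687 0.3453 0.1875] F [ 0.9 -6.2 -5.2] w 0.0118
psi -100.52266083741144 [-0.004  0.001 -1.   ]
```

View pics/w5.png

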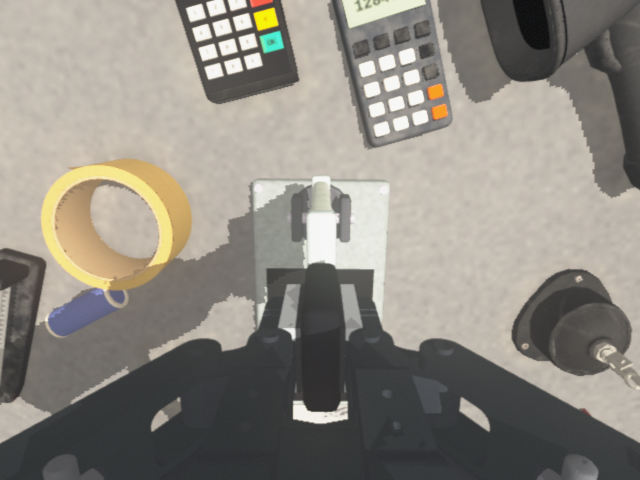

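```bash
python3 -m jog '[120,0,0,-0.1,0,0,0, 0,0,0,-0.1,0,0,0, 0,0,0,-0.1,0,0,0, 0,0,0,-0.1,0,0,0, 0,0,-4,-0.1,0,0,0, 0,0,-8,-0.1,0,0,0, 0,0,-12,-0.1,0,0,0, 0,0,-16,-0.1,0,0,0, 0,0,-20,-0.1,0,0,0, 0,0,-20,-0.1,0,0,0]'; python3 st.py
python3 - <<'E'
from plan import *
c=cam("wrist");cv2.imwrite("pics/w6.png",c["img"]);import pickle;pickle.dump(c,open("w6.pkl","wb"))
c=cam("top");cv2.imwrite("pics/t6.png",c["img"])
E
```

```text
clock: 17.27
position: [0.6707, 0.3474, 0.3946]
ee_rot: [-0.061, 0.068, 0.707, -0.702]
contact_force: [0.7, -1.1, -0.9]
width: 0.0858
clk 17.27 q [3.850e-01 5.540e-01 6.690e-01 1.000e-03 1.906e+00 2.139e+00] p [0.6707 0.3474 0.3946] F [ 0.7 -1.1 -0.9] w 0.0858
```

View pics/w6.png

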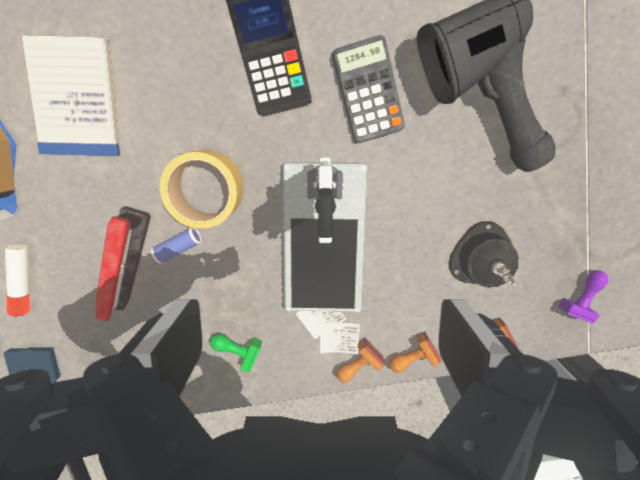

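View pics/t6.png

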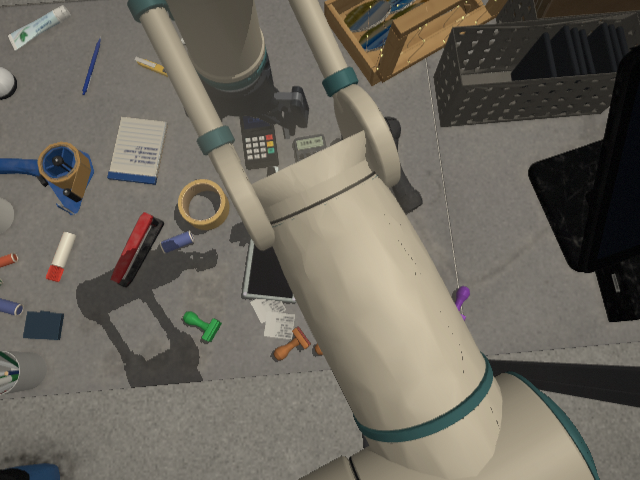

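```bash
cat > stamps.py <<'E'
from plan import *
import pickle
def find(c,name,rows):
    hsv=cv2.cvtColor(c["img"],cv2.COLOR_BGR2HSV)
    m=cv2.inRange(hsv,(0,110,60),(20,255,255))|cv2.inRange(hsv,(172,110,60),(180,255,255))
    n,l,st,ce=cv2.connectedComponentsWithStats(m);out=[]
    for i in range(1,n):
        if st[i,4]<150: continue
        ys,xs=np.nonzero(l==i)
        X=np.array([onz(c,x,y,.013)[:2] for x,y in zip(xs,ys)])
        mu=X.mean(0)
        if not(.34<mu[0]<.75 and .05<mu[1]<.5): continue
        w,V=np.linalg.eigh(np.cov((X-mu).T));a=V[:,1];s=(X-mu)@a;tt=(X-mu)@V[:,0]
        # foot end is wider
        lo,hi=s.min(),s.max();wl=np.ptp(tt[s<lo+.012]);wh=np.ptp(tt[s>hi-.012])
        if wh>wl: a=-a;s=-s;lo,hi=s.min(),s.max();wl,wh=wh,wl
        mid=mu+a*(lo+hi)/2
        print(name,"px",ce[i].round(0),"n",st[i,4],"foot",mu+a*lo,"top",mu+a*hi,"mid",mid,"az %.1f"%np.degrees(np.arctan2(a[1],a[0])),"len %.3f w %.3f %.3f"%(hi-lo,wl,wh))
        out.append((ce[i],mu))
    return out
if __name__=="__main__":
    t=pickle.load(open("t2.pkl","rb"));t["img"]=cv2.imread("pics/top1.png");A=find(t,"top",0)
    w=pickle.load(open("w2.pkl","rb"));B=find(w,"wr2",0)
    for a in A:
        b=min(B,key=lambda b:np.linalg.norm(b[1]-a[1]));print(tri(t,a[0],w,b[0]))
E
python3 stamps.py
```

```text
top px [207. 209.] n 728 foot [0.65  0.468] top [0.737 0.539] mid [0.694 0.504] az 39.2 len 0.112 w 0.058 0.057
top px [390. 335.] n 445 foot [0.407 0.12 ] top [0.382 0.188] mid [0.394 0.154] az 110.2 len 0.072 w 0.043 0.021
top px [292. 344.] n 437 foot [0.411 0.316] top [0.374 0.376] mid [0.392 0.346] az 121.2 len 0.070 w 0.042 0.024
top px [334. 341.] n 432 foot [0.403 0.231] top [0.379 0.297] mid [0.391 0.264] az 110.6 len 0.071 w 0.043 0.022
wr2 px [303. 112.] n 968 foot [0.41  0.318] top [0.374 0.378] mid [0.392 0.348] az 120.6 len 0.070 w 0.044 0.023
wr2 px [240. 122.] n 1004 foot [0.403 0.231] top [0.379 0.299] mid [0.391 0.265] az 109.6 len 0.072 w 0.044 0.023
wr2 px [159. 140.] n 1064 foot [0.407 0.118] top [0.383 0.189] mid [0.395 0.154] az 108.8 len 0.075 w 0.045 0.023
wr2 px [432. 280.] n 762 foot [0.64  0.532] top [0.68  0.446] mid [0.66  0.489] az -65.4 len 0.095 w 0.037 0.034
(array([ 0.73 ,  0.525, -0.139]), np.float64(0.007189662624388467))
(array([0.396, 0.149, 0.014]), np.float64(0.0005803491617465453))
(array([0.395, 0.343, 0.   ]), np.float64(0.0011616931021751458))
(array([0.393, 0.259, 0.01 ]), np.float64(6.813817098555055e-05))
```

```bash
cat > scan.py <<'E'
from plan import *
up=np.array([0,0,1.])
def pickR(azd,al):
    a=np.array([np.cos(np.radians(azd)),np.sin(np.radians(azd)),0]);d=-np.cos(al)*up-np.sin(al)*a
    return point(d,np.cross(a,up)),a,d
def placeR(hd,al):
    h=np.array([np.cos(np.radians(hd)),np.sin(np.radians(hd)),0]);d=np.cos(al)*h-np.sin(al)*up
    return point(d,np.cross(h,up)),h,d
if __name__=="__main__":
  q0=np.array([.5,.3,1.6,.3,1.4,.3])
  for ald in(25,35,45):
    al=np.radians(ald)
    for m,az in(((.3945,.154),109.5),((.391,.265),110),((.392,.347),121)):
        R,a,d=pickR(az,al);q,e=ik(np.r_[m,.013]+.012*a+.0065*d,R,q0);print(ald,"pick",az,q,"%.4f"%e,"wrist",fk(q)[0][-2])
        if m[1]==.265: qp=q
    for h in range(10,140,20):
        R,a,d=placeR(h,al);g=np.array([.557,.367,.016+.048])
        qs,e=ik(g+.0065*d,R,qp)
        qs2,e2=ik(g+.0065*d,R,np.array([.3,.4,2,1.57,1.5,0]))
        if e2<e-1e-4: qs,e=qs2,e2
        print("   place",h,qs,"%.4f"%e,"wrist",fk(qs)[0][-2])
E
python3 scan.py
```

```text
25 pick 109.5 [ 0.584  0.415  2.096 -0.587  0.834  0.688] 0.0000 wrist [0.34  0.308 0.337]
25 pick 110 [ 0.766  0.491  1.924 -0.487  0.972  0.744] 0.0000 wrist [0.335 0.418 0.337]
25 pick 121 [ 0.886  0.532  1.831 -0.494  0.995  0.663] 0.0000 wrist [0.308 0.487 0.337]
   place 10 [ 0.74   0.643  2.339  3.755  1.002 -1.672] 0.0000 wrist [0.237 0.311 0.215]
   place 30 [ 0.435  0.649  2.454  3.051  1.096 -1.567] 0.0000 wrist [0.276 0.205 0.215]
   place 50 [ 0.138  0.644  2.394  2.371  1.059 -1.491] 0.0000 wrist [0.348 0.118 0.215]
   place 70 [-0.016  0.655  2.199  1.76   1.06  -1.259] 0.0000 wrist [0.446 0.062 0.215]
   place 90 [-0.048  0.708  1.944  1.314  1.211 -1.045] 0.0000 wrist [0.557 0.043 0.215]
   place 110 [-0.011  0.791  1.666  1.025  1.445 -0.931] 0.0000 wrist [0.668 0.062 0.215]
   place 130 [ 0.064  0.889  1.384  0.829  1.708 -0.901] 0.0000 wrist [0.766 0.118 0.215]
35 pick 109.5 [ 0.695  0.492  2.071 -0.719  0.956  0.892] 0.0000 wrist [0.322 0.359 0.306]
35 pick 110 [ 0.854  0.567  1.879 -0.597  1.104  0.891] 0.0000 wrist [0.317 0.469 0.306]
35 pick 121 [ 0.972  0.601
[... 881 characters left out ...]
 1.042  0.682  1.752 -0.713  1.248  0.926] 0.0000 wrist [0.255 0.574 0.266]
   place 10 [ 0.654  0.441  2.142  4.262  0.37  -2.311] 0.0000 wrist [0.308 0.323 0.317]
   place 30 [ 0.45   0.414  2.211  2.948  0.273 -1.436] 0.0000 wrist [0.338 0.24  0.317]
   place 50 [ 0.252  0.428  2.176  1.881  0.447 -0.81 ] 0.0000 wrist [0.394 0.173 0.317]
   place 70 [ 0.125  0.478  2.05   1.346  0.701 -0.652] 0.0000 wrist [0.47  0.129 0.317]
   place 90 [ 0.079  0.553  1.865  1.027  0.968 -0.641] 0.0000 wrist [0.557 0.114 0.317]
   place 110 [ 0.092  0.642  1.652  0.812  1.231 -0.694] 0.0000 wrist [0.644 0.129 0.317]
   place 130 [ 0.142  0.736  1.432  0.647  1.482 -0.788] 0.0000 wrist [0.72  0.173 0.317]
```

```bash
cat > scan2.py <<'E'
from scan import *
post=np.array([.32,.01])
def clr(q):
    P,_=fk(q);pts=[np.array([0,0])]+[p[:2] for p in P[1:]];m=[]
    for a,b in zip(pts[:-1],pts[1:]):
        d=b-a;t=np.clip((post-a)@d/max(d@d,1e-9),0,1);m.append(np.linalg.norm(a+t*d-post))
    return min(m)
if __name__=="__main__":
  seeds=[np.array([.9,.5,1.9,-.6,1.2,.9]),np.array([.4,.5,2.2,3,.6,-1.5]),np.array([.3,.4,2,1.57,1.,-1]),np.array([.9,.5,1.9,-.6,1.2,-1.5]),np.array([.6,.5,2.,4,.8,-1.5])]
  for ald in(25,35,45):
    al=np.radians(ald)
    for h in list(range(-150,180,15)):
        R,a,d=placeR(h,al);g=np.array([.557,.367,.016+.048]);done=[]
        for s in seeds:
            q,e=ik(g+.0065*d,R,s)
            if e<1e-3 and not any(np.allclose(q,x,atol=.02) for x in done):
                done.append(q);print(ald,h,q,"clr %.3f"%clr(q),"elb",fk(q)[0][1],"wr",fk(q)[0][-2])
E
python3 scan2.py
```

```text
25 -150 [ 0.493  1.208  0.568 -0.046  2.499 -1.62 ] clr 0.143 elb [0.519 0.279 0.36 ] wr [0.838 0.529 0.215]
25 -135 [ 0.578  1.199  0.591 -0.298  2.456 -1.893] clr 0.167 elb [0.491 0.321 0.366] wr [0.786 0.596 0.215]
25 -120 [ 0.662  1.159  0.689 -0.492  2.335 -2.096] clr 0.189 elb [0.455 0.355 0.389] wr [0.719 0.648 0.215]
25 -105 [ 0.741  1.099  0.839 -0.63   2.166 -2.222] clr 0.209 elb [0.414 0.379 0.423] wr [0.641 0.68  0.215]
25 -90 [ 0.814  1.027  1.021 -0.742  1.973 -2.295] clr 0.226 elb [0.37  0.392 0.462] wr [0.557 0.691 0.215]
25 -75 [ 0.879  0.95   1.221 -0.853  1.767 -2.327] clr 0.240 elb [0.327 0.395 0.503] wr [0.473 0.68  0.215]
25 -60 [ 0.932  0.873  1.429 -0.982  1.556 -2.323] clr 0.251 elb [0.288 0.387 0.541] wr [0.395 0.648 0.215]
25 -45 [ 0.966  0.799  1.641 -1.152  1.351 -2.279] clr 0.258 elb [0.256 0.371 0.576] wr [0.328 0.596 0.215]
25 0 [ 0.846  0.65   2.237  4.101  0.976 -1.801] clr 0.233 elb [0.253 0.285 0.638] wr [0.233 0.367 0.215]
25 15 [ 0.673  0.643  2.381  3.579  1.028 -1.625] clr 0.192 elb [0.295 0.236 0.641] wr [0.244 0.283 0.215]
25 30 [ 0.435  0.64
[... 4678 characters left out ...]
 0.032 elb [0.297 0.032 0.691] wr [0.492 0.122 0.317]
45 90 [ 0.079  0.553  1.865  1.027  0.968 -0.641] clr 0.015 elb [0.33  0.026 0.673] wr [0.557 0.114 0.317]
45 105 [ 0.085  0.619  1.707  0.859  1.166 -0.676] clr 0.017 elb [0.364 0.031 0.65 ] wr [0.623 0.122 0.317]
45 120 [ 0.113  0.689  1.542  0.725  1.359 -0.736] clr 0.026 elb [0.398 0.045 0.623] wr [0.684 0.148 0.317]
45 135 [ 0.159  0.759  1.377  0.61   1.542 -0.817] clr 0.041 elb [0.428 0.068 0.594] wr [0.736 0.188 0.317]
45 150 [ 0.215  0.826  1.221  0.502  1.712 -0.922] clr 0.058 elb [0.452 0.099 0.564] wr [0.776 0.24  0.317]
45 165 [ 0.279  0.887  1.079  0.39   1.863 -1.052] clr 0.078 elb [0.469 0.134 0.535] wr [0.802 0.302 0.317]
```

Run:
```python
from scan2 import *
al=np.radians(30)
R,a,d=pickR(121,al);m=np.array([.392,.347,.013])+.014*a
tcp=m+.0058*d;print("tcp",tcp)
q=go(tcp-.12*d,R);print(clr(q),fk(q)[0])
```

```text
tcp [0.386 0.357 0.008]
 shift [32.11 27.7  -0.2 ] turn [  4.272 -15.982  -1.965] | q [ 1.025  0.476  1.637 -0.474  1.321  0.672] err 0.0000
0.26830181444847906 [array([0.   , 0.   , 0.137]), array([0.15 , 0.246, 0.697]), array([0.074, 0.256, 0.645]), array([0.262, 0.564, 0.428]), array([0.355, 0.408, 0.112])]
```

```bash
python3 -m jog '[0,3,0,0,0.33,-1.23,-0.15, 0,6,0,0,0.66,-2.46,-0.3, 0,9,0,0,0.99,-3.69,-0.45, 0,12,0,0,1.31,-4.92,-0.6, 0,15,2,0,1.64,-6.15,-0.76, 0,18,4,0,1.97,-7.38,-0.91, 0,21,6,0,2.3,-8.61,-1.06, 0,24,8,0,2.63,-9.83,-1.21, 0,27,10,0,2.96,-11.06,-1.36, 0,30,12,-0.2,3.29,-12.29,-1.51, 0,32.1,14,-0.2,3.61,-13.52,-1.66, 0,32.1,15,-0.2,3.94,-14.75,-1.81]'; python3 st.py
python3 - <<'E'
from scan2 import *
al=np.radians(30)
R,a,d=pickR(121,al);m=np.array([.392,.347,.013])+.014*a
tcp=m+.0058*d
q=go(tcp-.12*d,R)
E
```

```text
clock: 18.88
position: [0.3525, 0.4066, 0.236]
ee_rot: [-0.476, 0.653, -0.236, 0.54]
contact_force: [0.4, 0.2, 0.1]
width: 0.0854
clk 18.88 q [ 1.005  0.381  1.449 -0.421  1.595  0.688] p [0.3525 0.4066 0.236 ] F [0.4 0.2 0.1] w 0.0854
 shift [-5.99 10.87 -0.14] turn [ 0.348 -1.158 -0.134] | q [ 1.025  0.476  1.637 -0.474  1.321  0.672] err 0.0000
```

```bash
python3 -m jog '[0,-2,4,0,0.35,-1.16,-0.13, 0,-4,8,-0.1,0.35,-1.16,-0.13, 0,-6,10.9,-0.14,0.35,-1.16,-0.13, 0,-6,10.9,-0.14,0.35,-1.16,-0.13, 0,-6,10.9,-0.14,0.35,-1.16,-0.13]'; python3 st.py
python3 - <<'E'
from plan import *
import pickle
c=cam("wrist");cv2.imwrite("pics/w7.png",c["img"]);pickle.dump(c,open("w7.pkl","wb"))
E
```

```text
clock: 19.5
position: [0.3589, 0.4093, 0.115]
ee_rot: [-0.505, 0.681, -0.18, 0.499]
contact_force: [-0.9, -0.5, 0.4]
width: 0.0853
clk 19.50 q [ 1.021  0.474  1.63  -0.475  1.324  0.675] p [0.3589 0.4093 0.115 ] F [-0.9 -0.5  0.4] w 0.0853
```

View pics/w7.png

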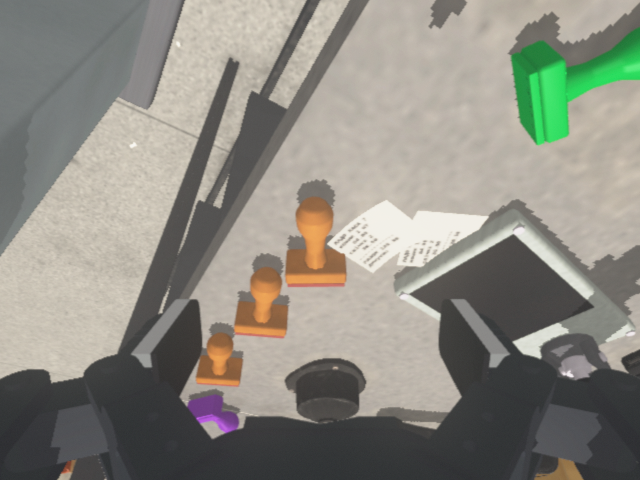

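Run:
```python
from scan2 import *
import pickle
from stamps import find
c=pickle.load(open("w7.pkl","rb"));find(c,"w7",0)
for v in (205,215,225,240,255): print(v,onz(c,315,v,.013))
cv2.imwrite("pics/z7.png",cv2.resize(c["img"][180:300,270:370],None,fx=5,fy=5,interpolation=2))
```

```text
w7 px [315. 249.] n 3565 foot [0.418 0.304] top [0.372 0.382] mid [0.395 0.343] az 120.7 len 0.091 w 0.046 0.022
w7 px [262. 307.] n 2530 foot [0.411 0.214] top [0.376 0.306] mid [0.393 0.26 ] az 110.7 len 0.099 w 0.046 0.021
w7 px [219. 363.] n 1721 foot [0.414 0.096] top [0.379 0.201] mid [0.397 0.149] az 108.2 len 0.111 w 0.046 0.019
205 [0.376 0.377 0.013]
215 [0.38  0.369 0.013]
225 [0.385 0.362 0.013]
240 [0.392 0.349 0.013]
255 [0.4   0.336 0.013]
```

View pics/z7.png

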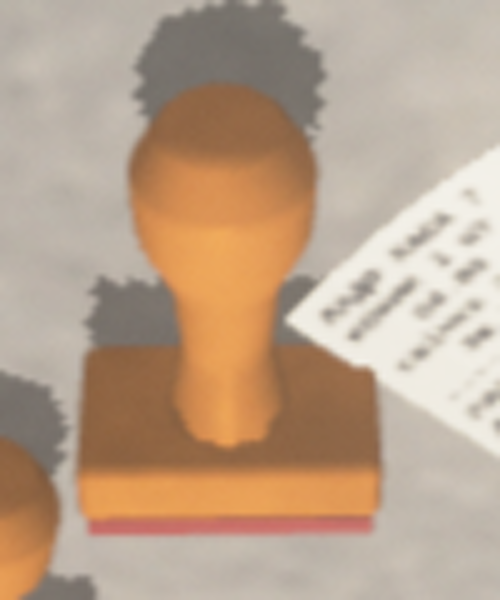

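Run:
```python
from scan2 import *
al=np.radians(30)
R,a,d=pickR(121,al);m=np.array([.392,.347,.013])+.021*a
tcp=m+.0058*d;print(tcp)
q=go(tcp,R)
```

```text
[0.383 0.363 0.008]
 shift [-0.78 11.96 -0.47] turn [-0.029 -0.079 -0.022] | q [ 0.946  0.569  1.801 -0.553  1.067  0.749] err 0.0000
```

```bash
python3 -m jog '[0,0,8,0,0,0,0, 0,-0.7,10,-0.2,0,0,0, 0,-0.7,10,-0.2,0,0,0, 0,-0.7,10,-0.2,0,0,0, 0,-0.7,10,-0.2,0,0,0]'; python3 st.py
python3 - <<'E'
from scan2 import *
al=np.radians(30)
R,a,d=pickR(121,al);m=np.array([.392,.347,.013])+.021*a
tcp=m+.0058*d;print(tcp)
q=go(tcp,R)
E
```

```text
clock: 20.18
position: [0.3807, 0.3731, 0.0263]
ee_rot: [-0.507, 0.68, -0.18, 0.499]
contact_force: [-0.5, -0.1, -0.0]
width: 0.0855
clk 20.18 q [ 0.958  0.549  1.773 -0.536  1.104  0.742] p [0.3807 0.3731 0.0263] F [-0.5 -0.1 -0. ] w 0.0855
[0.383 0.363 0.008]
 shift [-0.03  2.09 -0.39] turn [-0.049 -0.085 -0.031] | q [ 0.946  0.569  1.801 -0.553  1.067  0.749] err 0.0000
```

```bash
python3 -m jog '[0,0,1.2,-0.35,0,0,0, 0,0,2.05,-0.35,0,0,0, 0,0,2.05,-0.35,0,0,0, 0,0,2.05,-0.35,0,0,0]' 30; python3 st.py;python3 -m jog '[128,0,0,0,0,0,0, 255,0,0,0,0,0,0, 255,0,0,0,0,0,0, 255,0,0,0,0,0,0, 255,0,0,0,0,0,0]'; python3 st.py
```

```text
clock: 20.68
position: [0.3822, 0.3607, 0.0063]
ee_rot: [-0.505, 0.681, -0.18, 0.499]
contact_force: [1.0, 0.5, -0.2]
width: 0.0853
clk 20.68 q [ 0.944  0.567  1.809 -0.555  1.057  0.762] p [0.3822 0.3607 0.0063] F [ 1.   0.5 -0.2] w 0.0853
clock: 21.3
position: [0.3822, 0.3609, 0.0066]
ee_rot: [-0.505, 0.681, -0.18, 0.499]
contact_force: [-0.4, 1.1, 1.6]
width: 0.0228
clk 21.30 q [ 0.944  0.567  1.809 -0.555  1.057  0.762] p [0.3822 0.3609 0.0066] F [-0.4  1.1  1.6] w 0.0228
```

```bash
cat > place.py <<'E'
from scan2 import *
xs=np.array([.181,.9835,0]);ys=np.array([-.9835,.181,0]);PC=np.array([.557,.367,.016])
al=np.radians(30)
def spot(x,y): return PC+xs*x/1000+ys*y/1000
def placeT(x,y,hc,lift,hd=-100.4,off=.0058,al=al):
    R,h,d=placeR(hd,al);return spot(x,y)+[0,0,hc+lift]+off*d,R
E
python3 - <<'E'
from place import *
p,R=tool();R0,a,d=pickR(121,al);
off=(.013-p[2])/-d[2];c=p-off*d;print("off",off,"contact",c,"s",(c-[.392,.347,.013])@a)
psi=31
q=go(p+[0.0,0,.12],R0,lab="lift")
P1=p+[.05,.02,.2];q1=go(P1,down(np.radians(psi)),q,lab="vert")
# spin: heading of a (121) to -100.4 => +138.6
q=q1
for f in(46,92,138.6): q=go(P1,down(np.radians(psi+f)),q,lab="spin");print(clr(q))
T,Rp=placeT(-24,40,.057,.06);q=go(T,Rp,q,lab="over");print(T,clr(q))
E
```

```text
off 0.007359881812999303 contact [0.38  0.364 0.013] s 0.02062882429491116
lift shift [  5.97 -10.41   0.09] turn [-0.022 -0.074 -0.02 ] | q [ 0.945  0.423  1.69  -0.499  1.289  0.609] err 0.0000
vert shift [ 10.64 -16.9    5.48] turn [-0.041 -0.067  3.73 ] | q [0.602 0.292 1.544 0.    1.305 0.061] err 0.0000
spin shift [ 10.64 -16.9    5.48] turn [ 1.458 -5.683  3.545] | q [ 0.602  0.292  1.544  0.     1.305 -0.742] err 0.0000
0.1940557142526847
spin shift [ 10.64 -16.9    5.48] turn [  2.96  -11.281   2.923] | q [ 0.602  0.292  1.544  0.     1.305 -1.545] err 0.0000
0.19405562484223132
spin shift [ 10.64 -16.9    5.48] turn [  4.477 -16.903   1.749] | q [ 0.602  0.292  1.544 -0.     1.305 -2.358] err 0.0000
0.19405576682463044
over shift [12.98 -6.69 10.54] turn [ -4.79  -17.674   4.882] | q [ 0.776  0.909  1.039 -0.602  2.065 -2.224] err 0.0000
[0.512 0.346 0.13 ] 0.2170289748176715
```

```bash
python3 -m jog '[255,1.5,-2.6,0,0,0,0, 255,3.5,-6,0,0,0,0, 255,6,-10.4,0,0,0,0, 255,8.3,-13.6,2.7,0,0,1.2, 255,10.6,-16.9,5.5,0,0,2.4, 255,10.6,-16.9,5.5,0,0,3.6, 255,10.6,-16.9,5.5,0,0,3.75, 255,10.6,-16.9,5.5,0,0,3.75]'; python3 st.py
python3 - <<'E'
from place import *
c=cam("wrist");cv2.imwrite("pics/w8.png",c["img"])
E
```

```text
clock: 22.3
position: [0.4313, 0.3804, 0.2052]
ee_rot: [0.616, -0.612, 0.35, -0.351]
contact_force: [-0.6, -0.4, -1.6]
width: 0.0226
clk 22.30 q [6.010e-01 2.890e-01 1.552e+00 1.000e-03 1.296e+00 6.800e-02] p [0.4313 0.3804 0.2052] F [-0.6 -0.4 -1.6] w 0.0226
```

View pics/w8.png

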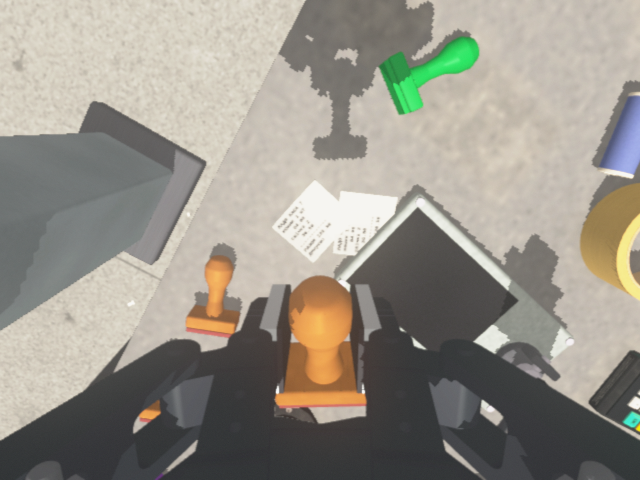

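```bash
python3 -m jog '[255,0,0,0,0,-1.3,0, 255,0,0,0,0,-2.6,0, 255,0,0,0,0,-3.9,0, 255,0,0,0,0,-5.2,0, 255,0,0,0,0,-6.5,0, 255,0,0,0,0,-7.8,0, 255,0,0,0,0,-9.1,0, 255,0,0,0,0,-10.4,0, 255,0,0,0,0,-11.7,0, 255,0,0,0,0,-13,0, 255,0,0,0,0,-14.3,0, 255,0,0,0,0,-15.6,0]'; python3 st.py
python3 - <<'E'
from place import *
T,Rp=placeT(-24,40,.0566,.06,off=.0074);q=go(T,Rp,lab="over");print(T,clr(q))
E
```

```text
clock: 23.85
position: [0.4303, 0.3823, 0.2049]
ee_rot: [0.594, -0.593, -0.386, 0.383]
contact_force: [0.3, -0.6, -0.9]
width: 0.0221
clk 23.85 q [ 6.050e-01  2.900e-01  1.552e+00  1.000e-03  1.295e+00 -2.116e+00] p [0.4303 0.3823 0.2049] F [ 0.3 -0.6 -0.9] w 0.0221
over shift [-0.16  7.61 -9.01] turn [-0.884 -1.561  7.494] | q [ 0.775  0.908  1.044 -0.601  2.061 -2.222] err 0.0000
[0.512 0.344 0.129] 0.21681189228100609
```

```bash
python3 -m jog '[255,0,0,-2,-0.15,-0.26,1.25, 255,0,0,-4,-0.3,-0.52,2.5, 255,0,0,-6,-0.44,-0.78,3.75, 255,-0.1,2,-8,-0.59,-1.04,5, 255,-0.16,4,-9,-0.74,-1.3,6.25, 255,-0.16,6,-9,-0.88,-1.56,7.49, 255,-0.16,7.6,-9,-0.88,-1.56,7.49, 255,-0.16,7.6,-9,-0.88,-1.56,7.49, 255,-0.16,7.6,-9,-0.88,-1.56,7.49, 255,-0.16,7.6,-9,-0.88,-1.56,7.49]'; python3 st.py
python3 - <<'E'
from place import *
T,Rp=placeT(-24,40,.0566,.0,off=.0074);q=go(T,Rp,lab="down");print(T)
for n in("wrist","top","side"):
    c=cam(n);cv2.imwrite(f"pics/{n}9.png",c["img"])
E
```

```text
clock: 25.1
position: [0.5143, 0.3425, 0.1337]
ee_rot: [-0.25, 0.699, 0.12, -0.66]
contact_force: [0.5, -0.4, -0.6]
width: 0.0227
clk 25.10 q [ 0.769  0.902  1.039 -0.598  2.064 -2.22 ] p [0.5143 0.3425 0.1337] F [ 0.5 -0.4 -0.6] w 0.0227
down shift [5.65 3.17 0.28] turn [-0.048 -0.068  0.062] | q [ 0.775  0.963  1.079 -0.577  1.986 -2.166] err 0.0000
[0.512 0.344 0.069]
```

View pics/wrist9.png

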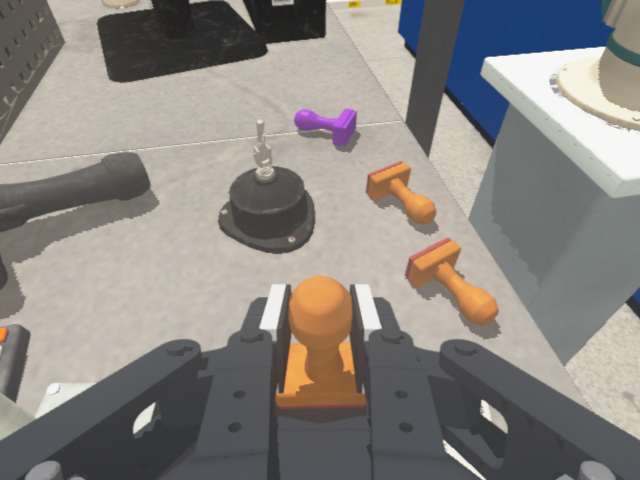

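View pics/side9.png

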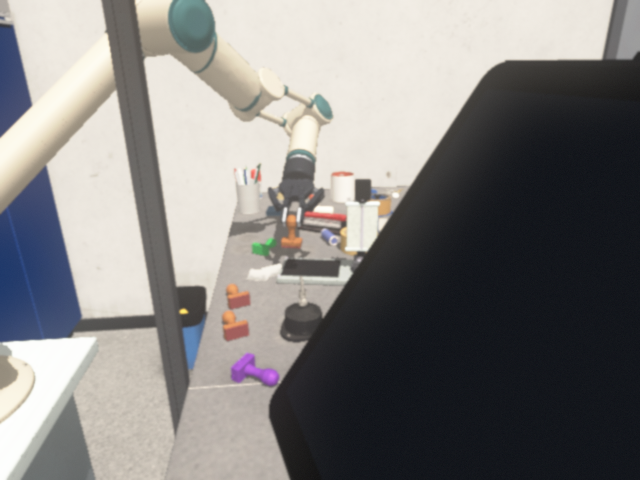

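View pics/top9.png

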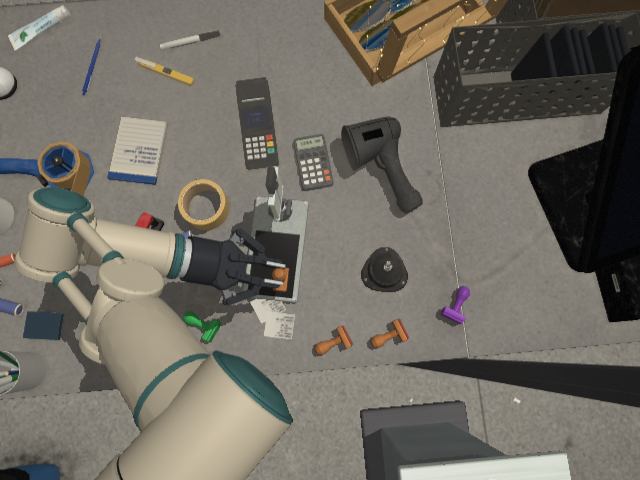

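Run:
```python
from place import *
import pickle
w=pickle.load(open("w6.pkl","rb"));g=cv2.cvtColor(w["img"],cv2.COLOR_BGR2GRAY)
m=(g<60).astype(np.uint8);m[:222]=0;m[:, :285]=0;m[:,362:]=0;m[309:]=0
n,l,s,ce=cv2.connectedComponentsWithStats(m);i=l[270,320];print(s[i])
cn=cv2.findContours((l==i).astype(np.uint8),0,2)[0][0];bx=cv2.boxPoints(cv2.minAreaRect(cn));print(bx)
P=np.array([onz(w,*b,.016) for b in bx]);print(P,P.mean(0))
c=cam("side");
for x,y in((-24,40),(0,0)):print(proj(c,spot(x,y)))
```

```text
[     0      0    640    480 307200]
[[ -0.   0.]
 [639.   0.]
 [639. 479.]
 [  0. 479.]]
[[ 0.947  0.682  0.016]
 [ 0.81  -0.05   0.016]
 [ 0.107 -0.065  0.016]
 [ 0.288  0.953  0.016]] [0.538 0.38  0.016]
[291.985 271.03 ]
[310.75  266.924]
```

Run:
```python
from place import *
import pickle
w=pickle.load(open("w6.pkl","rb"))
P=np.array([onz(w,*b,.016) for b in ((292,218),(357,219),(354,308),(291,307))]);print(P,P.mean(0))
t=pickle.load(open("t2.pkl","rb"));
cl=[proj(t,spot(*k)) for k in((-45,65),(-45,-65),(45,-65),(45,65))];print(np.round(cl,1));print([proj(w,spot(*k)).round(1) for k in((-45,65),(-45,-65),(45,-65),(45,65))])
```

```text
[[0.629 0.397 0.016]
 [0.612 0.312 0.016]
 [0.485 0.337 0.016]
 [0.502 0.425 0.016]] [0.557 0.368 0.016]
[[292.  297.7]
 [298.8 233.9]
 [254.9 230. ]
 [246.9 293.5]]
[array([355.6, 307.6]), array([357.7, 218.2]), array([290.3, 218.2]), array([292.2, 307.5])]
```

```bash
python3 -m jog '[255,2.5,1.4,0.15,0,0,0, 255,4.9,2.7,0.28,0,0,0, 255,4.9,2.7,0.28,0,0,0, 255,4.9,2.7,0.28,0,0,0]'; python3 st.py
python3 - <<'E'
from place import *
T,Rp=placeT(-24,40,.0566,.0,off=.0074);q=go(T,Rp,lab="down");print(T)
E
```

```text
clock: 25.8
position: [0.5113, 0.3445, 0.0735]
ee_rot: [-0.248, 0.697, 0.118, -0.662]
contact_force: [0.3, -0.9, -0.3]
width: 0.0225
clk 25.80 q [ 0.773  0.959  1.074 -0.572  1.995 -2.165] p [0.5113 0.3445 0.0735] F [ 0.3 -0.9 -0.3] w 0.0225
down shift [ 0.4   0.23 -0.09] turn [-0.056 -0.036  0.019] | q [ 0.775  0.963  1.079 -0.577  1.986 -2.166] err 0.0000
[0.512 0.344 0.069]
```

```bash
python3 -m jog '[255,0.25,0.15,-0.05,0,0,0, 255,0.38,0.22,-0.05,0,0,0, 255,0.38,0.22,-0.05,0,0,0]'; python3 st.py;  python3 -m jog '[255,0.09,0.05,0,0,0,0, 255,0.09,0.05,0,0,0,0]'; python3 st.py
```

```text
clock: 26.18
position: [0.5118, 0.3444, 0.0702]
ee_rot: [-0.249, 0.698, 0.118, -0.661]
contact_force: [-0.0, -0.1, -0.6]
width: 0.0226
clk 26.18 q [ 0.772  0.962  1.075 -0.571  1.99  -2.162] p [0.5118 0.3444 0.0702] F [-0.  -0.1 -0.6] w 0.0226
clock: 26.42
position: [0.5118, 0.3444, 0.0692]
ee_rot: [-0.248, 0.698, 0.118, -0.662]
contact_force: [-0.0, -0.3, -0.0]
width: 0.0227
clk 26.43 q [ 0.772  0.963  1.076 -0.571  1.989 -2.161] p [0.5118 0.3444 0.0692] F [-0.  -0.3 -0. ] w 0.0227
```

```bash
python3 -m jog '[255,0.09,0.05,0,0,0,0, 255,0.09,0.05,0,0,0,0]'; python3 st.py;  python3 -m jog '[255,0.09,0.05,0,0,0,0, 255,0.09,0.05,0,0,0,0]'; python3 st.py
```

```text
clock: 26.68
position: [0.5116, 0.3444, 0.069]
ee_rot: [-0.248, 0.698, 0.118, -0.661]
contact_force: [-0.8, 0.4, 4.2]
width: 0.0226
clk 26.68 q [ 0.773  0.963  1.076 -0.571  1.989 -2.16 ] p [0.5116 0.3444 0.069 ] F [-0.8  0.4  4.2] w 0.0226
clock: 26.92
position: [0.5115, 0.3443, 0.0689]
ee_rot: [-0.248, 0.698, 0.117, -0.661]
contact_force: [-0.7, 1.5, 6.3]
width: 0.0226
clk 26.93 q [ 0.773  0.964  1.076 -0.571  1.99  -2.159] p [0.5115 0.3443 0.0689] F [-0.7  1.5  6.3] w 0.0226
```

```bash
python3 -m jog '[170,0,0,0,0,0,0, 140,0,0,0,0,0,0, 130,0,0,0,0,0,0, 130,0,0,0,0,0,0, 130,0,-3,0,0,0,0, 130,0,-7,0,0,0,0, 130,0,-12,0,0,0,0, 130,0,-12,0,0,0,0]'; python3 st.py
python3 - <<'E'
from place import *
for n in("wrist","top","side"):
    c=cam(n);cv2.imwrite(f"pics/{n}10.png",c["img"])
E
```

```text
clock: 27.92
position: [0.5317, 0.4491, 0.1281]
ee_rot: [-0.249, 0.698, 0.121, -0.66]
contact_force: [-1.0, -0.2, 0.1]
width: 0.042
clk 27.93 q [ 0.837  1.068  0.663 -0.627  2.272 -2.303] p [0.5317 0.4491 0.1281] F [-1.  -0.2  0.1] w 0.0420
```

View pics/wrist10.png

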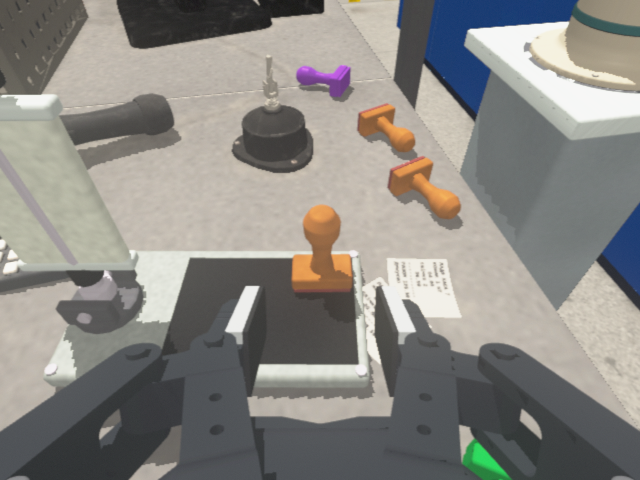

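View pics/top10.png

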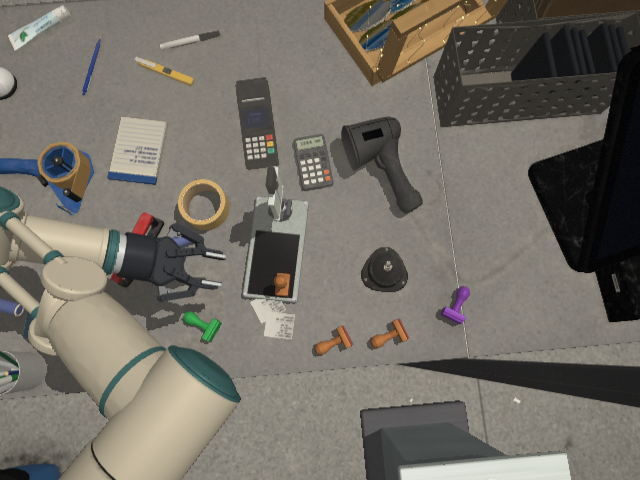

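Run:
```python
from place import *
q0=get_state()["qpos"]
V=np.array([.43,.39,.25])
q=go(V,down(np.radians(169.6)),q0,lab="V");print(clr(q))
R,a,d=pickR(110,al);m=np.array([.391,.265,.013])+.0206*a;T=m+.0074*d
Hv=T-.08*d
p0,R0=V,down(np.radians(169.6))
q=go(Hv,R,q,V,R0,lab="H from V")
q=go(Hv,R,q,V,down(np.radians(169.6-96)),lab="H from V-96");print(clr(q),Hv)
```

```text
V shift [-14.38   0.18   8.88] turn [-0.038 -0.061 -7.488] | q [ 0.617  0.275  1.46  -0.     1.407 -2.343] err 0.0000
0.20132596287616375
H from V shift [-8.09 17.41  4.46] turn [-4.862 18.146 -1.321] | q [ 0.888  0.464  1.775 -0.473  1.229  0.774] err 0.0000
H from V-96 shift [-3.59 17.41 -8.51] turn [-1.753  6.542 -3.47 ] | q [ 0.888  0.464  1.775 -0.473  1.229  0.774] err 0.0000
0.24184961707456182 [0.372 0.318 0.076]
```

```bash
python3 -m jog '[100,-4,-1,1,0,0,-1.2, 50,-7,-1,2.5,0,0,-2.4, 0,-10,-1,4,0,0,-3.6, 0,-13,0,6,0,0,-4.8, 0,-14.4,0.2,8,0,0,-6, 0,-14.4,0.2,8.9,0,0,-7.2, 0,-14.4,0.2,8.9,0,0,-7.5, 0,-14.4,0.2,8.9,0,0,-7.5]'; python3 st.py;python3 -m jog '[0,0,0,0,0,1.3,0, 0,0,0,0,0,2.6,0, 0,0,0,0,0,3.9,0, 0,0,0,0,0,5.2,0, 0,0,0,0,0,6.5,0, 0,0,0,0,0,7.8,0, 0,0,0,0,0,9.1,0, 0,0,0,0,0,10.4,0, 0,0,0,0,0,11.7,0, 0,0,0,0,0,13,0, 0,0,0,0,0,14.3,0, 0,0,0,0,0,15.6,0]'; python3 st.py
python3 - <<'E'
from place import *
R,a,d=pickR(110,al);m=np.array([.391,.265,.013])+.0206*a;T=m+.0074*d
go(T-.08*d,R)
E
```

```text
clock: 29.08
position: [0.4284, 0.3877, 0.2505]
ee_rot: [0.547, -0.546, -0.45, 0.449]
contact_force: [0.3, -0.3, 0.1]
width: 0.0855
clk 29.07 q [ 6.140e-01  2.690e-01  1.467e+00  1.000e-03  1.404e+00 -2.334e+00] p [0.4284 0.3877 0.2505] F [ 0.3 -0.3  0.1] w 0.0855
clock: 30.58
position: [0.4295, 0.3902, 0.2492]
ee_rot: [0.651, -0.65, 0.277, -0.277]
contact_force: [-0.1, 0.8, -0.4]
width: 0.0854
clk 30.57 q [ 6.170e-01  2.750e-01  1.462e+00  1.000e-03  1.405e+00 -1.490e-01] p [0.4295 0.3902 0.2492] F [-0.1  0.8 -0.4] w 0.0854
 shift [ 1.17 17.33 -9.15] turn [-0.78   2.918 -3.703] | q [ 0.888  0.464  1.775 -0.473  1.229  0.774] err 0.0000
```

```bash
python3 -m jog '[0,0.3,2,-2.3,-0.2,0.73,-0.93, 0,0.6,4,-4.6,-0.4,1.46,-1.85, 0,0.9,7,-6.9,-0.6,2.2,-2.8, 0,1.17,11,-9.15,-0.78,2.92,-3.7, 0,1.17,14,-9.15,-0.78,2.92,-3.7, 0,1.17,17.3,-9.15,-0.78,2.92,-3.7, 0,1.17,17.3,-9.15,-0.78,2.92,-3.7, 0,1.17,17.3,-9.15,-0.78,2.92,-3.7, 0,1.17,17.3,-9.15,-0.78,2.92,-3.7]'; python3 st.py
python3 - <<'E'
from place import *
import pickle
c=cam("wrist");cv2.imwrite("pics/w11.png",c["img"]);pickle.dump(c,open("w11.pkl","wb"))
t=cam("top");cv2.imwrite("pics/t11.png",t["img"])
R,a,d=pickR(110,al);m=np.array([.391,.265,.013])+.0206*a;T=m+.0074*d
go(T,R)
print(proj(c,m),proj(c,m-.0566*a))
E
```

```text
clock: 31.7
position: [0.3734, 0.3193, 0.0786]
ee_rot: [-0.458, 0.663, -0.24, 0.541]
contact_force: [-0.2, -1.0, 0.3]
width: 0.0854
clk 31.70 q [ 0.887  0.459  1.774 -0.476  1.227  0.769] p [0.3734 0.3193 0.0786] F [-0.2 -1.   0.3] w 0.0854
 shift [-0.1   8.23 -0.25] turn [-0.054  0.016 -0.021] | q [ 0.825  0.533  1.891 -0.539  1.045  0.829] err 0.0000
[314.942 247.302] [315.289 304.446]
```

View pics/w11.png

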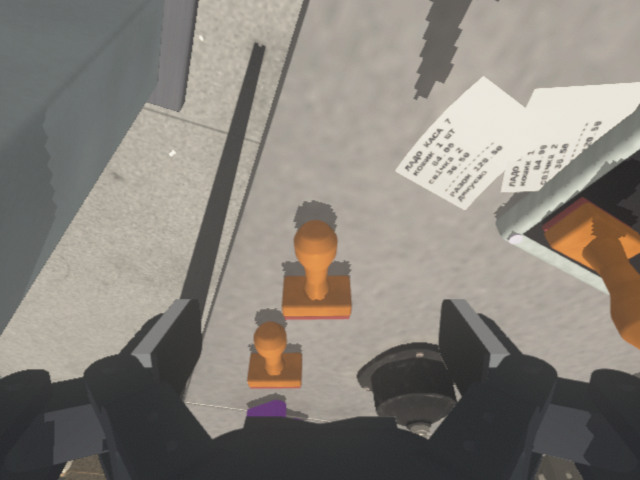

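```bash
python3 -m jog '[0,-0.1,4,-0.2,0,0,0, 0,-0.1,7,-0.25,0,0,0, 0,-0.1,7,-0.25,0,0,0, 0,-0.1,7,-0.25,0,0,0]'
python3 - <<'E'
from place import *
R,a,d=pickR(110,al);m=np.array([.391,.265,.013])+.0206*a;T=m+.0074*d
go(T,R);print(T)
E
```

```text
clock: 32.3
position: [0.3831, 0.287, 0.0172]
ee_rot: [-0.458, 0.663, -0.24, 0.541]
contact_force: [1.0, 1.1, 1.5]
width: 0.0855
 shift [ 0.03  1.24 -0.02] turn [-0.054  0.018 -0.02 ] | q [ 0.825  0.533  1.891 -0.539  1.045  0.829] err 0.0000
[0.385 0.281 0.007]
```

```bash
python3 -m jog '[0,0,1.15,0,0,0,0, 0,0,1.15,0,0,0,0, 128,0,1.15,0,0,0,0, 255,0,1.15,0,0,0,0, 255,0,1.15,0,0,0,0, 255,0,1.15,0,0,0,0, 255,0,1.15,0,0,0,0]' 30; python3 st.py
python3 - <<'E'
from place import *
p,R=tool();R0,a,d=pickR(110,al)
off=(.013-p[2])/-d[2];c=p-off*d;print("off",off,"s",(c-[.391,.265,.013])@a)
P1=np.array([.43,.38,.21]);q=go(P1,down(np.radians(20)),lab="vert");print(clr(q))
E
```

```text
clock: 33.17
position: [0.3845, 0.2809, 0.0064]
ee_rot: [-0.458, 0.664, -0.24, 0.541]
contact_force: [-0.3, 0.8, 1.1]
width: 0.0224
clk 33.17 q [ 0.827  0.53   1.897 -0.543  1.037  0.831] p [0.3845 0.2809 0.0064] F [-0.3  0.8  1.1] w 0.0224
off 0.007643826128496808 s 0.02095485634490895
vert shift [  3.44 -21.47   7.79] turn [-0.036  0.036  3.735] | q [0.603 0.287 1.543 0.    1.312 0.253] err 0.0000
0.19568691300876495
```

```bash
python3 -m jog '[255,1.5,-2.6,0,0,0,0, 255,3.5,-6,0,0,0,0, 255,6,-10.4,0,0,0,0, 255,5.5,-14,2,0,0,1.2, 255,4.5,-18,5,0,0,2.4, 255,3.45,-21.5,7.8,0,0,3.6, 255,3.45,-21.5,7.8,0,0,3.74, 255,3.45,-21.5,7.8,0,0,3.74]'; python3 st.py;python3 -m jog '[255,0,0,0,0,-1.3,0, 255,0,0,0,0,-2.6,0, 255,0,0,0,0,-3.9,0, 255,0,0,0,0,-5.2,0, 255,0,0,0,0,-6.5,0, 255,0,0,0,0,-7.8,0, 255,0,0,0,0,-9.1,0, 255,0,0,0,0,-10.4,0, 255,0,0,0,0,-11.7,0, 255,0,0,0,0,-13,0, 255,0,0,0,0,-14.3,0, 255,0,0,0,0,-15.6,0]'; python3 st.py
python3 - <<'E'
from place import *
T,Rp=placeT(-24,-20,.057,.06,off=.0076);q=go(T,Rp,lab="over");print(T,clr(q))
E
```

```text
clock: 34.17
position: [0.4288, 0.3783, 0.2087]
ee_rot: [-0.58, 0.581, -0.404, 0.405]
contact_force: [0.0, -0.1, 0.1]
width: 0.0223
clk 34.17 q [ 0.602  0.285  1.549 -0.002  1.309  0.249] p [0.4288 0.3783 0.2087] F [ 0.  -0.1  0.1] w 0.0223
clock: 35.67
position: [0.4275, 0.3792, 0.2078]
ee_rot: [-0.625, 0.626, 0.329, -0.331]
contact_force: [-0.4, -0.3, -0.5]
width: 0.0227
clk 35.67 q [ 0.605  0.286  1.55  -0.002  1.308 -1.936] p [0.4275 0.3792 0.2078] F [-0.4 -0.3 -0.5] w 0.0227
over shift [  4.35   7.86 -14.44] turn [-1.571 -2.72   7.363] | q [ 0.72   0.958  0.928 -0.664  2.084 -2.314] err 0.0000
[0.571 0.333 0.129] 0.20360165304491532
```

```bash
python3 -m jog '[255,0.6,0,-2,-0.22,-0.39,1.05, 255,1.2,0,-4,-0.45,-0.78,2.1, 255,1.9,0,-6.2,-0.67,-1.17,3.16, 255,2.5,0,-8.3,-0.9,-1.55,4.2, 255,3.1,0,-10.4,-1.12,-1.94,5.26, 255,3.7,0,-12.5,-1.35,-2.33,6.31, 255,4.35,0,-14.4,-1.57,-2.72,7.36, 255,4.35,1,-14.4,-1.57,-2.72,7.36, 255,4.35,4,-14.4,-1.57,-2.72,7.36, 255,4.35,7.86,-14.4,-1.57,-2.72,7.36, 255,4.35,7.86,-14.4,-1.57,-2.72,7.36, 255,4.35,7.86,-14.4,-1.57,-2.72,7.36]'; python3 st.py
python3 - <<'E'
from place import *
T,Rp=placeT(-24,-20,.057,.0,off=.0076);q=go(T,Rp,lab="down");print(T)
for n in("wrist","top"):
    c=cam(n);cv2.imwrite(f"pics/{n}12.png",c["img"])
E
```

```text
clock: 37.17
position: [0.5729, 0.3336, 0.1337]
ee_rot: [-0.248, 0.699, 0.12, -0.66]
contact_force: [1.1, 0.3, 0.1]
width: 0.0224
clk 37.17 q [ 0.717  0.955  0.917 -0.663  2.092 -2.314] p [0.5729 0.3336 0.1337] F [1.1 0.3 0.1] w 0.0224
down shift [5.54 3.32 0.2 ] turn [-0.033 -0.06   0.044] | q [ 0.72   1.009  0.964 -0.637  2.014 -2.254] err 0.0000
[0.571 0.333 0.069]
```

View pics/wrist12.png

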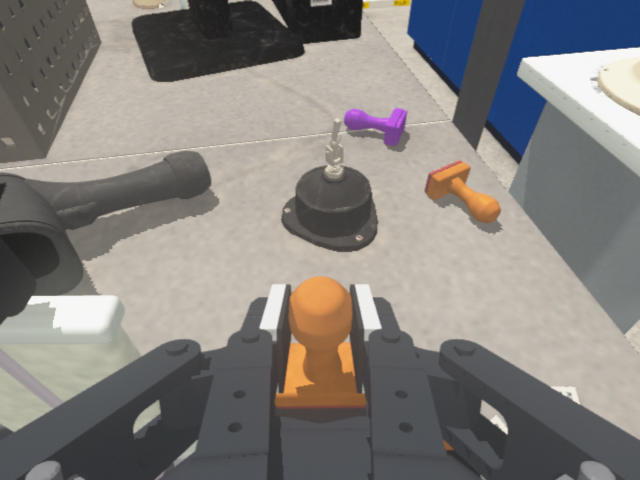

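```bash
python3 -m jog '[255,2.5,1.5,0.1,0,0,0, 255,4.8,2.87,0.2,0,0,0, 255,4.8,2.87,0.2,0,0,0, 255,5.2,3.1,0.2,0,0,0, 255,5.2,3.1,0.2,0,0,0]'; python3 st.py; python3 -m jog '[255,0.2,0.12,0,0,0,0, 255,0.26,0.15,0,0,0,0, 255,0.26,0.15,0,0,0,0]'; python3 st.py
```

```text
clock: 37.9
position: [0.5716, 0.3334, 0.0711]
ee_rot: [-0.248, 0.698, 0.12, -0.661]
contact_force: [-0.8, -0.3, -1.3]
width: 0.0226
clk 37.90 q [ 0.718  1.007  0.96  -0.632  2.017 -2.25 ] p [0.5716 0.3334 0.0711] F [-0.8 -0.3 -1.3] w 0.0226
clock: 38.28
position: [0.5715, 0.3334, 0.0697]
ee_rot: [-0.248, 0.699, 0.12, -0.66]
contact_force: [-0.1, 1.4, 4.3]
width: 0.0226
clk 38.27 q [ 0.718  1.008  0.961 -0.632  2.015 -2.247] p [0.5715 0.3334 0.0697] F [-0.1  1.4  4.3] w 0.0226
```

```bash
python3 -m jog '[175,0,0,0,0,0,0, 150,0,0,0,0,0,0, 140,0,0,0,0,0,0, 140,0,0,0,0,0,0, 140,0,-3,0,0,0,0, 140,0,-7,0,0,0,0, 140,0,-12,0,0,0,0, 140,0,-12,0,0,0,0]'; python3 st.py
python3 - <<'E'
from place import *
for n in("wrist","top"):
    c=cam(n);cv2.imwrite(f"pics/{n}13.png",c["img"])
q0=get_state()["qpos"]
V=np.array([.43,.39,.25])
q=go(V,down(np.radians(169.6)),q0,lab="V")
E
```

```text
clock: 39.28
position: [0.5909, 0.4383, 0.1295]
ee_rot: [-0.249, 0.699, 0.123, -0.659]
contact_force: [-0.3, -0.9, 0.1]
width: 0.0383
clk 39.27 q [ 0.786  1.133  0.506 -0.72   2.31  -2.432] p [0.5909 0.4383 0.1295] F [-0.3 -0.9  0.1] w 0.0383
V shift [-14.34   0.26  14.9 ] turn [-0.008 -0.056 -7.464] | q [ 0.617  0.275  1.46  -0.     1.407 -2.343] err 0.0000
```

View pics/wrist13.png

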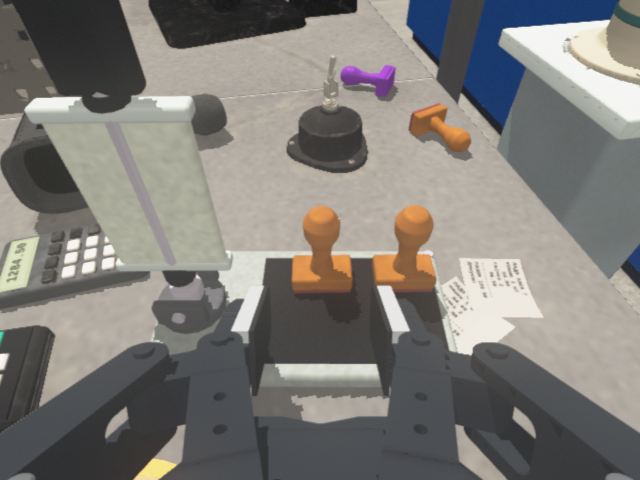

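View pics/top13.png

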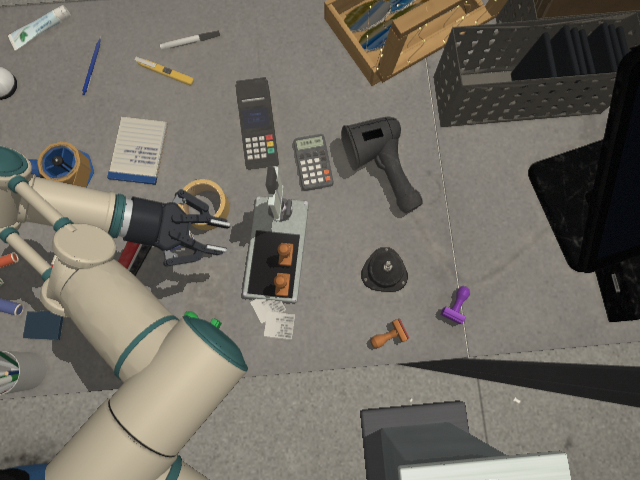

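```bash
python3 -m jog '[140,-5,-1,0,0,0,-1, 100,-9,-1,1,0,0,-2.2, 50,-12,-1,4,0,0,-3.5, 0,-14.3,0.2,7,0,0,-4.8, 0,-14.3,0.2,10,0,0,-6, 0,-14.3,0.2,13,0,0,-7.2, 0,-14.3,0.2,14.9,0,0,-7.46, 0,-14.3,0.2,14.9,0,0,-7.46]'; python3 st.py;python3 -m jog '[0,0,0,0,0,1.3,0, 0,0,0,0,0,2.6,0, 0,0,0,0,0,3.9,0, 0,0,0,0,0,5.2,0, 0,0,0,0,0,6.5,0, 0,0,0,0,0,7.8,0, 0,0,0,0,0,9.1,0, 0,0,0,0,0,10.4,0, 0,0,0,0,0,11.7,0, 0,0,0,0,0,13,0, 0,0,0,0,0,14.3,0, 0,0,0,0,0,15.6,0]'; python3 st.py
python3 - <<'E'
from place import *
R,a,d=pickR(109.5,al);m=np.array([.3945,.154,.013])+.0206*a;T=m+.0074*d
q=go(T-.10*d,R);print(T-.10*d,clr(q))
E
```

```text
clock: 40.38
position: [0.4276, 0.388, 0.2506]
ee_rot: [-0.544, 0.546, 0.45, -0.45]
contact_force: [-0.2, -0.1, 0.1]
width: 0.085
clk 40.38 q [ 0.618  0.27   1.466 -0.003  1.406 -2.333] p [0.4276 0.388  0.2506] F [-0.2 -0.1  0.1] w 0.0850
clock: 41.88
position: [0.4309, 0.3901, 0.2492]
ee_rot: [-0.65, 0.652, -0.276, 0.277]
contact_force: [-0.4, 0.2, -0.3]
width: 0.0856
clk 41.88 q [ 0.618  0.277  1.459 -0.003  1.406 -0.148] p [0.4309 0.3901 0.2492] F [-0.4  0.2 -0.3] w 0.0856
 shift [  8.33  15.64 -16.22] turn [-0.798  2.988 -3.668] | q [ 0.756  0.346  1.935 -0.526  1.147  0.706] err 0.0000
[0.372 0.217 0.093] 0.21353337440232625
```

```bash
python3 -m jog '[0,2,1,-4,-0.2,0.75,-0.92, 0,4,3,-8,-0.4,1.5,-1.83, 0,6,6,-12,-0.6,2.24,-2.75, 0,8.33,10,-16.2,-0.8,2.99,-3.67, 0,8.33,15.6,-16.2,-0.8,2.99,-3.67, 0,8.33,15.6,-16.2,-0.8,2.99,-3.67, 0,8.33,15.6,-16.2,-0.8,2.99,-3.67, 0,8.33,15.6,-16.2,-0.8,2.99,-3.67]'; python3 st.py
python3 - <<'E'
from place import *
import pickle
c=cam("wrist");cv2.imwrite("pics/w14.png",c["img"]);pickle.dump(c,open("w14.pkl","wb"))
R,a,d=pickR(109.5,al);m=np.array([.3945,.154,.013])+.0206*a;T=m+.0074*d
go(T,R);print(proj(c,m),proj(c,m-.0566*a))
E
```

```text
clock: 42.88
position: [0.3747, 0.2188, 0.0965]
ee_rot: [-0.456, 0.662, -0.243, 0.543]
contact_force: [-0.1, -0.5, 1.2]
width: 0.0854
clk 42.88 q [ 0.756  0.34   1.931 -0.528  1.146  0.7  ] p [0.3747 0.2188 0.0965] F [-0.1 -0.5  1.2] w 0.0854
 shift [-0.07 10.32 -0.35] turn [-0.061  0.016 -0.019] | q [ 0.659  0.456  2.077 -0.651  0.901  0.805] err 0.0000
[313.497 237.754] [313.991 292.248]
```

View pics/w14.png

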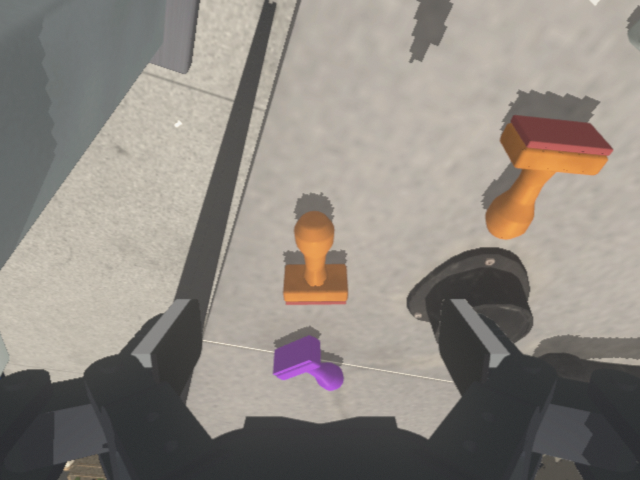

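```bash
python3 -m jog '[0,-0.07,5,-0.3,0,0,0, 0,-0.07,9,-0.33,0,0,0, 0,-0.07,9,-0.33,0,0,0, 0,-0.07,9,-0.33,0,0,0]'
python3 - <<'E'
from place import *
R,a,d=pickR(109.5,al);m=np.array([.3945,.154,.013])+.0206*a;T=m+.0074*d
go(T,R);print(T)
c=cam("top");cv2.imwrite("pics/t14.png",c["img"])
E
```

```text
clock: 43.42
position: [0.3864, 0.1762, 0.0177]
ee_rot: [-0.456, 0.662, -0.243, 0.543]
contact_force: [0.7, 0.2, 0.9]
width: 0.0852
 shift [0.03 1.3  0.01] turn [-0.057  0.021 -0.016] | q [ 0.659  0.456  2.077 -0.651  0.901  0.805] err 0.0000
[0.389 0.17  0.007]
```

View pics/t14.png

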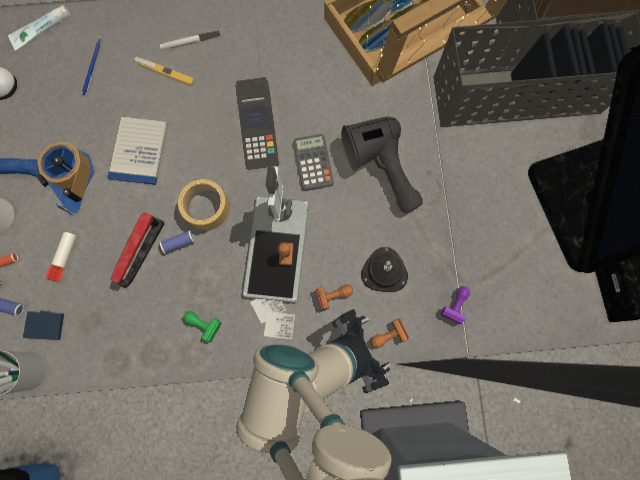

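```bash
python3 -m jog '[0,0,1.2,0,0,0,0, 0,0,1.2,0,0,0,0, 128,0,1.2,0,0,0,0, 255,0,1.2,0,0,0,0, 255,0,1.2,0,0,0,0, 255,0,1.2,0,0,0,0, 255,0,1.2,0,0,0,0]' 30; python3 st.py
python3 - <<'E'
from place import *
p,R=tool();R0,a,d=pickR(109.5,al)
off=(.013-p[2])/-d[2];c=p-off*d;print("off",off,"s",(c-[.3945,.154,.013])@a)
P1=np.array([.43,.38,.21]);q=go(P1,down(np.radians(19.5)),lab="vert");print(clr(q))
E
```

```text
clock: 44.35
position: [0.3873, 0.1695, 0.0061]
ee_rot: [-0.455, 0.663, -0.243, 0.543]
contact_force: [0.5, 0.6, 1.3]
width: 0.0227
clk 44.35 q [ 0.661  0.453  2.084 -0.656  0.893  0.808] p [0.3873 0.1695 0.0061] F [0.5 0.6 1.3] w 0.0227
off 0.007987258382694193 s 0.021032394103694993
vert shift [ -5.74 -26.8   11.22] turn [-0.031  0.041  3.739] | q [0.603 0.287 1.543 0.    1.312 0.262] err 0.0000
0.19568691627792725
```

```bash
python3 -m jog '[255,1.5,-2.6,0,0,0,0, 255,3.5,-6,0,0,0,0, 255,6,-10.4,0,0,0,0, 255,4,-14,3,0,0,0.9, 255,1,-18,6,0,0,1.9, 255,-2,-22,8.5,0,0,2.9, 255,-5.7,-26.8,11.2,0,0,3.74, 255,-5.7,-26.8,11.2,0,0,3.74, 255,-5.7,-26.8,11.2,0,0,3.74]'; python3 st.py;python3 -m jog '[255,0,0,0,0,-1.3,0, 255,0,0,0,0,-2.6,0, 255,0,0,0,0,-3.9,0, 255,0,0,0,0,-5.2,0, 255,0,0,0,0,-6.5,0, 255,0,0,0,0,-7.8,0, 255,0,0,0,0,-9.1,0, 255,0,0,0,0,-10.4,0, 255,0,0,0,0,-11.7,0, 255,0,0,0,0,-13,0, 255,0,0,0,0,-14.3,0, 255,0,0,0,0,-15.6,0]'; python3 st.py
python3 - <<'E'
from place import *
T,Rp=placeT(-24,40,.057,.06,off=.008);q=go(T,Rp,lab="over");print(T,clr(q))
E
```

```text
clock: 45.48
position: [0.429, 0.3785, 0.2091]
ee_rot: [-0.578, 0.579, -0.406, 0.407]
contact_force: [-0.0, -0.2, -0.5]
width: 0.0225
clk 45.48 q [ 0.602  0.285  1.548 -0.002  1.31   0.256] p [0.429  0.3785 0.2091] F [-0.  -0.2 -0.5] w 0.0225
clock: 46.98
position: [0.4283, 0.3778, 0.2086]
ee_rot: [-0.626, 0.628, 0.326, -0.327]
contact_force: [-0.8, -0.3, -1.2]
width: 0.023
clk 46.98 q [ 0.602  0.285  1.55  -0.002  1.309 -1.928] p [0.4283 0.3778 0.2086] F [-0.8 -0.3 -1.2] w 0.0230
over shift [ 2.04  7.96 -8.8 ] turn [-1.604 -2.785  7.36 ] | q [ 0.775  0.908  1.046 -0.601  2.06  -2.222] err 0.0000
[0.512 0.344 0.129] 0.21673028411655393
```

```bash
python3 -m jog '[255,0.3,0,-1.3,-0.23,-0.4,1.05, 255,0.6,0,-2.6,-0.46,-0.8,2.1, 255,0.9,0,-3.9,-0.69,-1.2,3.16, 255,1.2,0,-5.2,-0.92,-1.6,4.2, 255,1.5,0,-6.5,-1.15,-2,5.26, 255,1.8,2,-7.8,-1.38,-2.4,6.31, 255,2.04,4,-8.8,-1.6,-2.78,7.36, 255,2.04,6,-8.8,-1.6,-2.78,7.36, 255,2.04,7.96,-8.8,-1.6,-2.78,7.36, 255,2.04,7.96,-8.8,-1.6,-2.78,7.36, 255,2.04,7.96,-8.8,-1.6,-2.78,7.36]'; python3 st.py
python3 - <<'E'
from place import *
T,Rp=placeT(-24,40,.057,.0,off=.008);q=go(T,Rp,lab="down");print(T)
for n in("wrist","top"):
    c=cam(n);cv2.imwrite(f"pics/{n}15.png",c["img"])
E
```

```text
clock: 48.35
position: [0.5139, 0.3451, 0.133]
ee_rot: [-0.249, 0.698, 0.12, -0.66]
contact_force: [-0.1, 0.3, -0.2]
width: 0.0226
clk 48.35 q [ 0.772  0.905  1.034 -0.598  2.067 -2.221] p [0.5139 0.3451 0.133 ] F [-0.1  0.3 -0.2] w 0.0226
down shift [5.43 3.37 0.19] turn [-0.034 -0.057  0.05 ] | q [ 0.775  0.963  1.08  -0.577  1.985 -2.166] err 0.0000
[0.512 0.344 0.069]
```

View pics/wrist15.png

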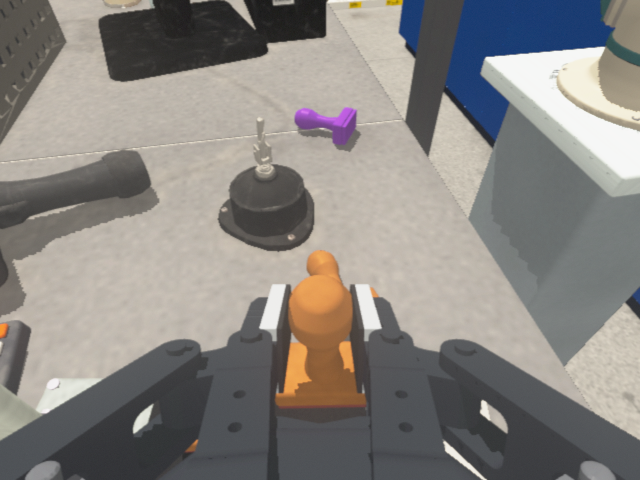

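View pics/top15.png

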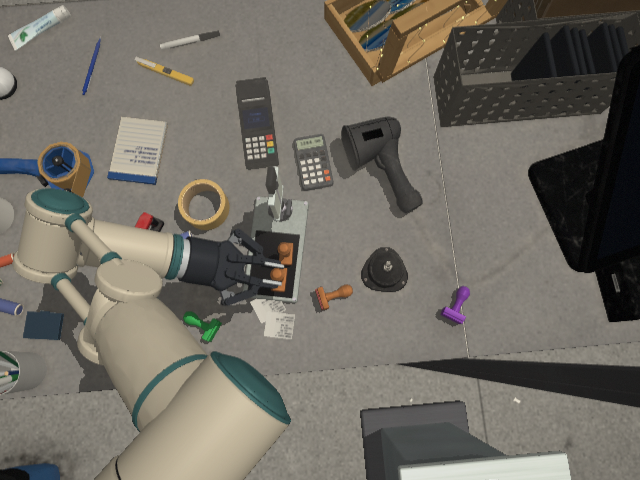

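```bash
python3 -m jog '[255,2.5,1.5,0.1,0,0,0, 255,4.7,2.9,0.2,0,0,0, 255,5,3.1,0.2,0,0,0, 255,5,3.1,0.2,0,0,0]'; python3 st.py; python3 -m jog '[255,0.2,0.12,0,0,0,0, 255,0.26,0.16,0,0,0,0, 255,0.26,0.16,0,0,0,0]'; python3 st.py;  python3 -m jog '[255,0.15,0.09,0,0,0,0, 255,0.15,0.09,0,0,0,0]'; python3 st.py
```

```text
clock: 48.95
position: [0.5116, 0.344, 0.072]
ee_rot: [-0.247, 0.698, 0.119, -0.662]
contact_force: [-0.1, -0.0, -0.0]
width: 0.0227
clk 48.95 q [ 0.773  0.959  1.078 -0.573  1.99  -2.163] p [0.5116 0.344  0.072 ] F [-0.1 -0.  -0. ] w 0.0227
clock: 49.32
position: [0.5115, 0.3441, 0.0691]
ee_rot: [-0.248, 0.698, 0.12, -0.661]
contact_force: [0.0, 0.4, -1.6]
width: 0.0229
clk 49.33 q [ 0.773  0.961  1.079 -0.572  1.986 -2.16 ] p [0.5115 0.3441 0.0691] F [ 0.   0.4 -1.6] w 0.0229
clock: 49.58
position: [0.5112, 0.3438, 0.0687]
ee_rot: [-0.247, 0.698, 0.119, -0.661]
contact_force: [-0.4, 1.3, 5.6]
width: 0.0225
clk 49.58 q [ 0.773  0.962  1.08  -0.572  1.986 -2.159] p [0.5112 0.3438 0.0687] F [-0.4  1.3  5.6] w 0.0225
```

```bash
python3 -m jog '[175,0,0,0,0,0,0, 150,0,0,0,0,0,0, 140,0,0,0,0,0,0, 140,0,0,0,0,0,0, 140,0,-3,0,0,0,0, 140,0,-7,0,0,0,0, 140,0,-12,0,0,0,0, 140,0,-12,0,0,0,0]'; python3 st.py
python3 - <<'E'
from place import *
import pickle
from stamps import find
for n in("wrist","top"):
    c=cam(n);cv2.imwrite(f"pics/{n}16.png",c["img"]);pickle.dump(c,open(n+"16.pkl","wb"));find(c,n,0)
E
```

```text
clock: 50.58
position: [0.5311, 0.4487, 0.1282]
ee_rot: [-0.248, 0.698, 0.122, -0.66]
contact_force: [-0.2, -0.1, -0.2]
width: 0.0389
clk 50.58 q [ 0.838  1.065  0.669 -0.627  2.268 -2.301] p [0.5311 0.4487 0.1282] F [-0.2 -0.1 -0.2] w 0.0389
wrist px [325. 239.] n 4600 foot [0.513 0.361] top [0.476 0.212] mid [0.495 0.286] az -104.0 len 0.153 w 0.047 0.021
wrist px [233. 255.] n 3458 foot [0.573 0.349] top [0.586 0.249] mid [0.58  0.299] az -82.3 len 0.101 w 0.047 0.024
top px [207. 209.] n 726 foot [0.65  0.469] top [0.737 0.538] mid [0.694 0.503] az 38.5 len 0.111 w 0.059 0.058
top px [285. 253.] n 313 foot [0.599 0.34 ] top [0.554 0.343] mid [0.577 0.341] az 177.0 len 0.046 w 0.029 0.026
top px [282. 285.] n 327 foot [0.536 0.35 ] top [0.49  0.355] mid [0.513 0.353] az 173.3 len 0.046 w 0.030 0.026
top px [332. 295.] n 412 foot [0.478 0.284] top [0.493 0.215] mid [0.485 0.249] az -77.6 len 0.070 w 0.045 0.021
```

View pics/wrist16.png

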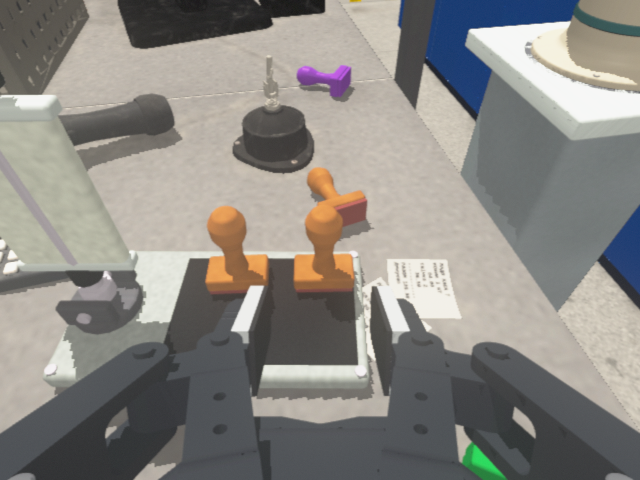

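View pics/top16.png

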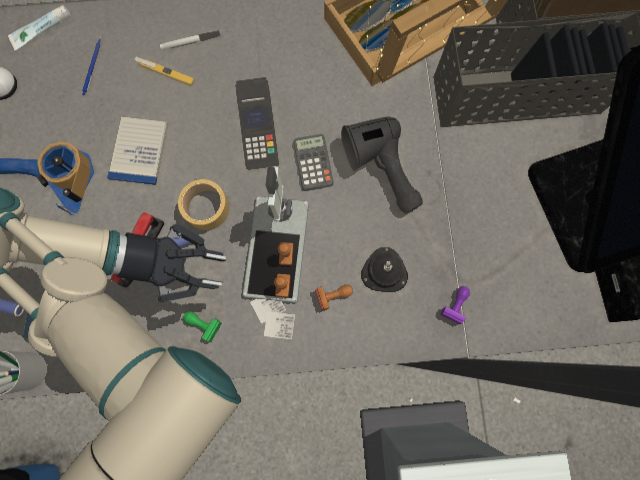

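Run:
```python
from place import *
q0=get_state()["qpos"];V=np.array([.43,.39,.25])
qv=go(V,down(np.radians(169.6)),q0,lab="V")
qa=np.array([.4,.35,1.7,0,1.1,.1])
for p,psi in (([.4854,.249,.12],12.4),([.4854,.249,.003],12.4),([.43,.25,.06],12.4),([.43,.25,.06],-90),([.43,.25,.004],-90)):
    qa=go(p,down(np.radians(psi)),qa,lab=(p,psi));print(clr(qa))
for az in(150,165,180,195):
    R,a,d=pickR(az,al);m=np.array([.43,.25,.013])+.0206*a
    for l in (0.08,0):
        q=go(m+.0074*d-l*d,R,np.array([.8,.5,1.9,-.5,1.1,-.2]),lab=(az,l));print(clr(q))
```

```text
V shift [-14.38   0.15   8.82] turn [-0.014 -0.048 -7.474] | q [ 0.617  0.275  1.46  -0.     1.407 -2.343] err 0.0000
([0.4854, 0.249, 0.12], 12.4) shift [-9.58 17.77  0.77] turn [ 9.914 17.238 -2.018] | q [0.346 0.318 1.739 0.    1.084 0.13 ] err 0.0000
0.14611446517269647
([0.4854, 0.249, 0.003], 12.4) shift [ 0.53 23.66  0.79] turn [ 9.914 17.238 -2.018] | q [0.346 0.457 1.875 0.    0.809 0.13 ] err 0.0000
0.10269160115098193
([0.43, 0.25, 0.06], 12.4) shift [-4.88 21.59  6.24] turn [ 9.914 17.238 -2.018] | q [0.387 0.324 1.918 0.    0.899 0.17 ] err 0.0000
0.14953783176820898
([0.43, 0.25, 0.06], -90) shift [-4.88 21.59  6.24] turn [ -6.495 -11.314  -5.391] | q [ 0.387  0.324  1.918 -0.     0.899  1.957] err 0.0000
0.14953818345006004
([0.43, 0.25, 0.004], -90) shift [-0.04 24.41  6.25] turn [ -6.495 -11.314  -5.391] | q [ 0.387  0.403  1.981 -0.     0.757  1.957] err 0.0000
0.12339207312808213
(150, 0.08) shift [-5.31 19.17 11.61] turn [ 3.786 14.202 -7.36 ] | q [ 0.867  0.292  2.095 -0.75   0.806  0.365] err 0.0000
0.23972756228045414
(150, 0) shift [ 0.02 23.8   7.84] turn [ 3
[... 256 characters left out ...]
t [-0.2  24.17  7.93] turn [ 3.296 12.357 -8.376] | q [ 0.721  0.377  2.269 -1.18   0.466  0.484] err 0.0011
0.20435791442345913
(180, 0.08) shift [-6.79 21.71 11.83] turn [ 2.793 10.461 -9.227] | q [ 0.696  0.149  2.325 -0.938  0.409 -0.048] err 0.0000
0.24000751760900127
(180, 0) shift [-0.42 24.55  7.91] turn [ 2.793 10.461 -9.227] | q [ 0.609  0.318  2.313 -1.18   0.3    0.15 ] err 0.0167
0.1889340377699514
(195, 0.08) shift [-7.5  22.93 11.36] turn [ 2.279  8.526 -9.919] | q [ 0.501  0.094  2.4   -0.719  0.181 -0.652] err 0.0000
0.2033698347631605
(195, 0) shift [-0.63 24.92  7.77] turn [ 2.279  8.526 -9.919] | q [ 0.471  0.283  2.361 -1.18   0.11  -0.205] err 0.0206
0.17748769843000872
```

```bash
python3 -m jog '[140,-5,-1,0,0,0,-1, 100,-9,-1,1,0,0,-2.2, 50,-12,-1,3,0,0,-3.5, 0,-14.4,0.2,5,0,0,-4.8, 0,-14.4,0.2,7,0,0,-6, 0,-14.4,0.2,8.8,0,0,-7.2, 0,-14.4,0.2,8.8,0,0,-7.47, 0,-14.4,0.2,8.8,0,0,-7.47]'; python3 st.py;python3 -m jog '[0,0,0,0,0,1.3,0, 0,0,0,0,0,2.6,0, 0,0,0,0,0,3.9,0, 0,0,0,0,0,5.2,0, 0,0,0,0,0,6.5,0, 0,0,0,0,0,7.8,0, 0,0,0,0,0,9.1,0, 0,0,0,0,0,10.4,0, 0,0,0,0,0,11.7,0, 0,0,0,0,0,13,0, 0,0,0,0,0,14.3,0, 0,0,0,0,0,15.6,0]'; python3 st.py
python3 - <<'E'
from place import *
q=go([.4854,.249,.16],down(np.radians(12.4)))
E
```

```text
clock: 51.68
position: [0.4304, 0.3882, 0.2503]
ee_rot: [-0.544, 0.546, 0.45, -0.45]
contact_force: [0.9, 0.3, 0.1]
width: 0.0851
clk 51.67 q [ 0.615  0.273  1.462 -0.003  1.407 -2.335] p [0.4304 0.3882 0.2503] F [0.9 0.3 0.1] w 0.0851
clock: 53.18
position: [0.4314, 0.3906, 0.2488]
ee_rot: [-0.65, 0.652, -0.275, 0.276]
contact_force: [0.2, -0.4, -0.3]
width: 0.0857
clk 53.17 q [ 0.618  0.279  1.458 -0.003  1.407 -0.151] p [0.4314 0.3906 0.2488] F [ 0.2 -0.4 -0.3] w 0.0857
 shift [13.9   8.92 -5.95] turn [0.011 3.96  0.02 ] | q [0.346 0.282 1.682 0.    1.178 0.13 ] err 0.0000
```

```bash
python3 -m jog '[0,3.5,0,-1.5,0,1,0, 0,7,2,-3,0,2,0, 0,10.5,4,-4.5,0,3,0, 0,13.9,6,-5.95,0,3.96,0, 0,13.9,8.9,-5.95,0,3.96,0, 0,13.9,8.9,-5.95,0,3.96,0, 0,13.9,8.9,-5.95,0,3.96,0]'; python3 st.py
python3 - <<'E'
from place import *
import pickle
from stamps import find
t=cam("top");cv2.imwrite("pics/t17.png",t["img"])
c=cam("wrist");cv2.imwrite("pics/w17.png",c["img"]);pickle.dump(c,open("w17.pkl","wb"));find(c,"w",0)
E
```

```text
clock: 54.05
position: [0.4862, 0.2493, 0.1618]
ee_rot: [0.553, -0.552, 0.441, -0.442]
contact_force: [0.9, 0.6, 0.8]
width: 0.0851
clk 54.05 q [ 3.470e-01  2.810e-01  1.678e+00 -1.000e-03  1.181e+00  1.250e-01] p [0.4862 0.2493 0.1618] F [0.9 0.6 0.8] w 0.0851
w px [395.  78.] n 3652 foot [0.538 0.36 ] top [0.487 0.354] mid [0.513 0.357] az -174.2 len 0.051 w 0.041 0.030
w px [488. 121.] n 4041 foot [0.619 0.348] top [0.552 0.342] mid [0.586 0.345] az -174.4 len 0.067 w 0.030 0.029
w px [318. 209.] n 2910 foot [0.478 0.284] top [0.494 0.216] mid [0.486 0.25 ] az -76.9 len 0.070 w 0.044 0.023
w px [616. 292.] n 182 foot [0.731 0.238] top [0.725 0.249] mid [0.728 0.244] az 118.6 len 0.013 w 0.012 0.012
w px [633. 294.] n 169 foot [0.746 0.239] top [0.739 0.251] mid [0.743 0.245] az 124.0 len 0.014 w 0.011 0.011
```

View pics/w17.png

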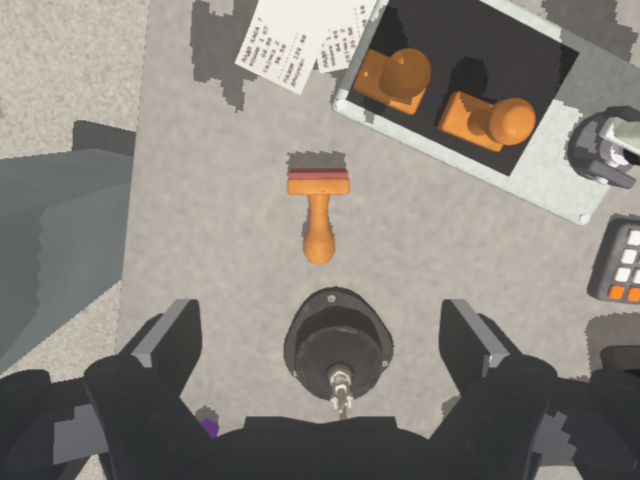

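```bash
python3 - <<'E'
from place import *
q=go([.4855,.252,.0035],down(np.radians(12.8)))
E
python3 -m jog '[0,-0.25,5,-0.1,0,0,0, 0,-0.25,10,-0.1,0,0,0, 0,-0.25,14.5,-0.1,0,0,0, 0,-0.25,14.5,-0.1,0,0,0, 0,-0.25,14.5,-0.1,0,0,0]'
python3 - <<'E'
from place import *
q=go([.4855,.252,.0035],down(np.radians(12.8)))
E
```

```text
shift [-0.28 15.92 -0.06] turn [-0.024 -0.003  0.006] | q [0.352 0.458 1.871 0.    0.812 0.128] err 0.0000
clock: 54.78
position: [0.4855, 0.2515, 0.0187]
ee_rot: [0.554, -0.551, 0.44, -0.443]
contact_force: [0.5, -1.0, -0.3]
width: 0.0854
 shift [-0.05  1.52  0.01] turn [-0.037 -0.007  0.003] | q [0.352 0.458 1.871 0.    0.812 0.128] err 0.0000
```

```bash
python3 -m jog '[0,0,1.4,0,0,0,0, 0,0,1.4,0,0,0,0, 128,0,1.4,0,0,0,0, 255,0,1.4,0,0,0,0, 255,0,1.4,0,0,0,0, 255,0,1.4,0,0,0,0, 255,0,1.4,0,0,0,0]' 30; python3 st.py; python3 -m jog '[255,0,-3,0,0,0,0, 255,0,-6,0,0,0,0, 255,0,-6,0,0,0,0]'; python3 st.py
python3 - <<'E'
from place import *
q=go([.43,.25,.064],down(np.radians(12.4)))
q=go([.43,.25,.064],down(np.radians(-119.6)),q);print(clr(q))
E
```

```text
clock: 55.65
position: [0.4841, 0.2506, 0.0031]
ee_rot: [0.553, -0.552, 0.441, -0.442]
contact_force: [-0.5, -0.8, 1.4]
width: 0.0199
clk 55.65 q [ 0.351  0.456  1.878 -0.002  0.806  0.13 ] p [0.4841 0.2506 0.0031] F [-0.5 -0.8  1.4] w 0.0199
clock: 56.02
position: [0.4854, 0.2513, 0.0648]
ee_rot: [0.554, -0.55, 0.44, -0.443]
contact_force: [-0.2, -0.5, -1.3]
width: 0.0195
clk 56.02 q [ 3.510e-01  3.770e-01  1.812e+00 -1.000e-03  9.460e-01  1.300e-01] p [0.4854 0.2513 0.0648] F [-0.2 -0.5 -1.3] w 0.0195
 shift [-1.09  0.04 -5.43] turn [-0.048  0.039  0.001] | q [0.387 0.319 1.913 0.    0.909 0.17 ] err 0.0000
 shift [-1.09  0.04 -5.43] turn [-0.026 16.539 -0.055] | q [ 0.387  0.319  1.913 -0.     0.909  2.474] err 0.0000
0.15162875007262558
```

```bash
python3 -m jog '[255,-0.5,0,-2.7,0,1.3,0, 255,-1.1,0,-5.4,0,2.6,0, 255,-1.1,0,-5.4,0,3.9,0, 255,-1.1,0,-5.4,0,5.2,0, 255,-1.1,0,-5.4,0,6.5,0, 255,-1.1,0,-5.4,0,7.8,0, 255,-1.1,0,-5.4,0,9.1,0, 255,-1.1,0,-5.4,0,10.4,0, 255,-1.1,0,-5.4,0,11.7,0, 255,-1.1,0,-5.4,0,13,0, 255,-1.1,0,-5.4,0,14.3,0, 255,-1.1,0,-5.4,0,15.6,0]'; python3 -m jog '[255,0,0,0,0,0.9,0, 255,0,2,0,0,0.9,0, 255,0,4,0,0,0.9,0, 255,0,4,0,0,0.9,0, 255,0,4,0,0,0.9,0]'; python3 st.py
```

```text
clock: 57.52
position: [0.4276, 0.2491, 0.0614]
ee_rot: [0.138, -0.137, -0.693, 0.694]
contact_force: [0.1, 0.4, -1.2]
width: 0.0197
clock: 58.15
position: [0.4286, 0.2495, 0.0226]
ee_rot: [0.178, -0.179, -0.684, 0.684]
contact_force: [0.5, -0.1, 0.2]
width: 0.0197
clk 58.15 q [ 3.870e-01  3.740e-01  1.965e+00 -2.000e-03  8.020e-01  2.471e+00] p [0.4286 0.2495 0.0226] F [ 0.5 -0.1  0.2] w 0.0197
```

```bash
python3 -m jog '[255,0,1.2,0,0,0,0, 255,0,1.8,0,0,0,0, 255,0,1.8,0,0,0,0]'; python3 st.py; python3 -m jog '[255,0,0.15,0,0,0,0, 255,0,0.15,0,0,0,0]'; python3 st.py
```

```text
clock: 58.52
position: [0.4283, 0.2492, 0.0042]
ee_rot: [0.178, -0.179, -0.684, 0.684]
contact_force: [-0.4, -0.4, -0.0]
width: 0.0198
clk 58.52 q [ 3.870e-01  4.010e-01  1.985e+00 -2.000e-03  7.550e-01  2.471e+00] p [0.4283 0.2492 0.0042] F [-0.4 -0.4 -0. ] w 0.0198
clock: 58.78
position: [0.4289, 0.2495, 0.0034]
ee_rot: [-0.178, 0.18, 0.684, -0.684]
contact_force: [-0.1, -0.2, -0.9]
width: 0.0203
clk 58.77 q [ 3.870e-01  4.020e-01  1.986e+00 -2.000e-03  7.520e-01  2.471e+00] p [0.4289 0.2495 0.0034] F [-0.1 -0.2 -0.9] w 0.0203
```

Release, rise, and look.

```bash
python3 -m jog '[150,0,0,0,0,0,0, 60,0,0,0,0,0,0, 0,0,0,0,0,0,0, 0,0,0,0,0,0,0, 0,0,-4,0,0,0,0, 0,0,-9,0,0,0,0, 0,0,-14,0,0,0,0, 0,0,-19,0,0,0,0, 0,0,-19,0,0,0,0, 0,0,-19,0,0,0,0]'; python3 st.py
python3 - <<'E'
from place import *
import pickle
from stamps import find
c=cam("wrist");cv2.imwrite("pics/w18.png",c["img"]);pickle.dump(c,open("w18.pkl","wb"));find(c,"w",0)
c=cam("top");cv2.imwrite("pics/t18.png",c["img"]);find(c,"t",0)
E
```

```text
clock: 60.02
position: [0.4278, 0.2493, 0.1927]
ee_rot: [0.178, -0.179, -0.684, 0.684]
contact_force: [-0.1, -0.4, 0.3]
width: 0.0856
clk 60.02 q [ 3.880e-01  1.820e-01  1.733e+00 -1.000e-03  1.226e+00  2.470e+00] p [0.4278 0.2493 0.1927] F [-0.1 -0.4  0.3] w 0.0856
w px [100. 102.] n 4095 foot [0.608 0.383] top [0.56  0.329] mid [0.584 0.356] az -132.0 len 0.073 w 0.029 0.028
w px [141. 188.] n 3338 foot [0.51  0.342] top [0.519 0.402] mid [0.515 0.372] az 81.3 len 0.061 w 0.046 0.029
w px [319. 202.] n 2447 foot [0.459 0.233] top [0.397 0.27 ] mid [0.428 0.251] az 149.4 len 0.072 w 0.044 0.023
t px [207. 209.] n 731 foot [0.736 0.539] top [0.651 0.468] mid [0.693 0.503] az -140.5 len 0.111 w 0.061 0.059
t px [285. 253.] n 313 foot [0.6  0.34] top [0.554 0.343] mid [0.577 0.342] az 177.0 len 0.046 w 0.029 0.026
```

View pics/w18.png

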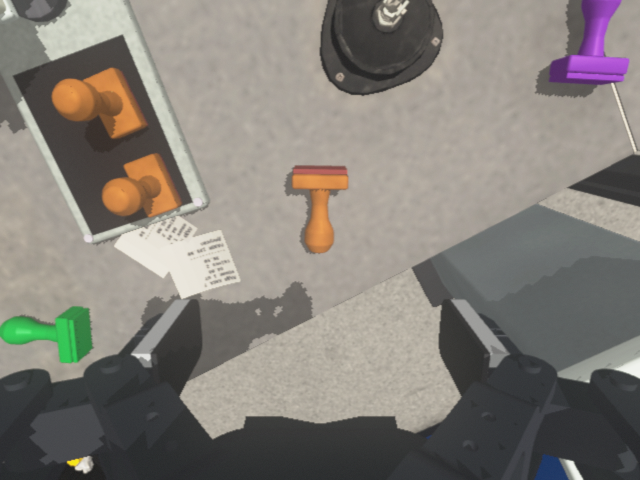

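```bash
python3 -m jog '[0,0,0,0,0,-1.3,0, 0,0,0,0,0,-2.6,0, 0,0,0,0,0,-3.9,0, 0,0,0,0,0,-5.2,0, 0,0,0,0,0,-6.5,0, 0,0,0,0,0,-7.8,0, 0,0,0,0,0,-9.1,0, 0,0,0,0,0,-10.4,0, 0,0,0,0,0,-11.7,0, 0,0,0,0,0,-13,0, 0,0,0,0,0,-14.3,0, 0,0,0,0,0,-15.6,0]'; python3 st.py
python3 - <<'E'
from place import *
R,a,d=pickR(149.4,al);m=np.array([.428,.251,.013])+.0206*a;T=m+.0074*d
q=go(T-.08*d,R,np.array([.8,.3,2,-.7,.8,.3]));print(T-.08*d,clr(q))
p,_=tool();print(p)
q=go(p,down(np.radians(59.4)))
E
```

```text
clock: 61.62
position: [0.4275, 0.2492, 0.1914]
ee_rot: [-0.524, 0.526, -0.474, 0.474]
contact_force: [0.0, 0.6, 0.8]
width: 0.0854
clk 61.62 q [ 3.880e-01  1.840e-01  1.734e+00 -1.000e-03  1.226e+00  2.860e-01] p [0.4275 0.2492 0.1914] F [0.  0.6 0.8] w 0.0854
 shift [-3.58 11.55 -4.49] turn [ 1.769 -6.53  -3.465] | q [ 0.873  0.295  2.09  -0.745  0.815  0.375] err 0.0000
[0.379 0.28  0.076] 0.2406112072581981
[0.427 0.249 0.191]
 shift [0. 0. 0.] turn [ 0.018 -6.693  0.005] | q [ 0.387  0.183  1.735  0.     1.223 -0.65 ] err 0.0000
```

```bash
python3 -m jog '[0,-0.6,0,-0.7,0.3,-1.1,-0.58, 0,-1.2,1,-1.5,0.6,-2.2,-1.16, 0,-1.8,2.5,-2.2,0.9,-3.3,-1.74, 0,-2.4,4,-3,1.2,-4.4,-2.32, 0,-3,6,-3.8,1.48,-5.45,-2.9, 0,-3.58,8,-4.5,1.77,-6.53,-3.47, 0,-3.58,10,-4.5,1.77,-6.53,-3.47, 0,-3.58,11.5,-4.5,1.77,-6.53,-3.47, 0,-3.58,11.5,-4.5,1.77,-6.53,-3.47, 0,-3.58,11.5,-4.5,1.77,-6.53,-3.47, 0,-3.58,11.5,-4.5,1.77,-6.53,-3.47]'; python3 st.py
python3 - <<'E'
from place import *
import pickle
c=cam("wrist");cv2.imwrite("pics/w19.png",c["img"])
R,a,d=pickR(149.4,al);m=np.array([.428,.251,.013])+.0206*a;T=m+.0074*d
q=go(T,R);print(proj(c,m),proj(c,m-.0566*a))
E
```

```text
clock: 63.0
position: [0.3807, 0.281, 0.0785]
ee_rot: [-0.61, 0.706, -0.005, 0.36]
contact_force: [-0.0, -0.1, 0.8]
width: 0.0857
clk 63.00 q [ 0.873  0.294  2.084 -0.744  0.822  0.379] p [0.3807 0.281  0.0785] F [-0.  -0.1  0.8] w 0.0857
 shift [-0.24  8.19 -0.18] turn [-0.002 -0.053  0.023] | q [ 0.782  0.422  2.16  -0.941  0.642  0.54 ] err 0.0000
[315.384 244.78 ] [316.687 302.173]
```

View pics/w19.png

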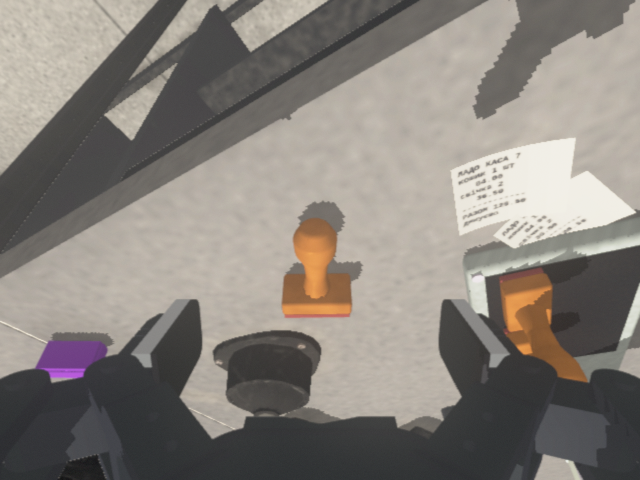

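```bash
python3 -m jog '[60,-0.2,4,-0.15,0,0,0, 60,-0.2,7,-0.15,0,0,0, 60,-0.2,7,-0.15,0,0,0, 60,-0.2,7,-0.15,0,0,0]'
python3 - <<'E'
from place import *
R,a,d=pickR(149.4,al);m=np.array([.428,.251,.013])+.0206*a;T=m+.0074*d
go(T,R);print(T)
E
```

```text
clock: 63.55
position: [0.4087, 0.263, 0.0174]
ee_rot: [-0.61, 0.706, -0.005, 0.36]
contact_force: [-0.1, -0.4, -0.4]
width: 0.0658
 shift [-0.04  1.23 -0.05] turn [-0.004 -0.053  0.024] | q [ 0.782  0.422  2.16  -0.941  0.642  0.54 ] err 0.0000
[0.413 0.26  0.007]
```

```bash
python3 -m jog '[60,0,1.15,0,0,0,0, 60,0,1.15,0,0,0,0, 128,0,1.15,0,0,0,0, 255,0,1.15,0,0,0,0, 255,0,1.15,0,0,0,0, 255,0,1.15,0,0,0,0, 255,0,1.15,0,0,0,0]' 30; python3 st.py
python3 - <<'E'
from place import *
p,R=tool();R0,a,d=pickR(149.4,al)
off=(.013-p[2])/-d[2];c=p-off*d;print("off",off,"s",(c-[.428,.251,.013])@a)
P1=np.array([.43,.38,.21]);q=go(P1,down(np.radians(59.4)),lab="vert");print(clr(q))
go(p+[0,0,.12],R)
E
```

```text
clock: 64.42
position: [0.4134, 0.2597, 0.0068]
ee_rot: [-0.61, 0.706, -0.005, 0.36]
contact_force: [-2.4, 0.8, 3.5]
width: 0.0223
clk 64.42 q [ 0.784  0.423  2.16  -0.945  0.644  0.553] p [0.4134 0.2597 0.0068] F [-2.4  0.8  3.5] w 0.0223
off 0.00717484996204677 s 0.02059786741216502
vert shift [  6.08 -19.93  11.24] turn [-0.012 -0.047  3.772] | q [ 0.603  0.287  1.543  0.     1.312 -0.434] err 0.0000
0.1956866609979757
 shift [  6.03 -10.37   0.04] turn [0. 0. 0.] | q [ 0.784  0.221  2.021 -0.683  0.881  0.194] err 0.0000
```

```bash
python3 -m jog '[255,1.5,-2.6,0,0,0,0, 255,3.5,-6,0,0,0,0, 255,6,-10.4,0,0,0,0, 255,6,-13.5,3,0,0,1, 255,6,-16.7,7,0,0,2.2, 255,6.1,-19.9,11.2,0,0,3.3, 255,6.1,-19.9,11.2,0,0,3.77, 255,6.1,-19.9,11.2,0,0,3.77]'; python3 st.py;python3 -m jog '[255,0,0,0,0,-1.3,0, 255,0,0,0,0,-2.6,0, 255,0,0,0,0,-3.9,0, 255,0,0,0,0,-5.2,0, 255,0,0,0,0,-6.5,0, 255,0,0,0,0,-7.8,0, 255,0,0,0,0,-9.1,0, 255,0,0,0,0,-10.4,0, 255,0,0,0,0,-11.7,0, 255,0,0,0,0,-13,0, 255,0,0,0,0,-13.8,0]'; python3 st.py
python3 - <<'E'
from place import *
T,Rp=placeT(22,10,.0566,.06,off=.0072);q=go(T,Rp,lab="over");print(T,clr(q))
E
```

```text
clock: 65.42
position: [0.4311, 0.3785, 0.209]
ee_rot: [0.682, -0.681, 0.189, -0.19]
contact_force: [-0.9, 0.6, -0.6]
width: 0.0226
clk 65.42 q [ 0.599  0.286  1.547  0.     1.307 -0.43 ] p [0.4311 0.3785 0.209 ] F [-0.9  0.6 -0.6] w 0.0226
clock: 66.8
position: [0.4283, 0.3787, 0.2086]
ee_rot: [-0.543, 0.543, 0.453, -0.453]
contact_force: [0.5, -0.2, -0.3]
width: 0.0225
clk 66.80 q [ 0.602  0.284  1.55  -0.     1.307 -2.36 ] p [0.4283 0.3787 0.2086] F [ 0.5 -0.2 -0.3] w 0.0225
over shift [  2.72   7.96 -11.87] turn [0.011 0.015 7.5  ] | q [ 0.777  0.997  0.836 -0.641  2.16  -2.301] err 0.0000
[0.55  0.384 0.129] 0.21733827525508462
```

```bash
python3 -m jog '[255,0.4,0,-1.7,0,0,1.25, 255,0.8,0,-3.4,0,0,2.5, 255,1.2,0,-5.1,0,0,3.75, 255,1.6,0,-6.8,0,0,5, 255,2,0,-8.5,0,0,6.25, 255,2.72,0,-10.2,0,0,7.5, 255,2.72,0,-11.9,0,0,7.5, 255,2.72,2,-11.9,0,0,7.5, 255,2.72,5,-11.9,0,0,7.5, 255,2.72,7.5,-11.9,0,0,7.5, 255,2.72,7.5,-11.9,0,0,7.5, 255,2.72,7.5,-11.9,0,0,7.5]'; python3 st.py
python3 - <<'E'
from place import *
T,Rp=placeT(22,10,.0566,.0,off=.0072);q=go(T,Rp,lab="down");print(T)
for n in("wrist","top"):
    c=cam(n);cv2.imwrite(f"pics/{n}20.png",c["img"])
E
```

```text
clock: 68.3
position: [0.5522, 0.3844, 0.1367]
ee_rot: [-0.246, 0.698, 0.121, -0.662]
contact_force: [-0.1, 0.0, -0.2]
width: 0.023
clk 68.30 q [ 0.775  0.992  0.824 -0.645  2.169 -2.309] p [0.5522 0.3844 0.1367] F [-0.1  0.  -0.2] w 0.0230
down shift [5.82 3.45 0.23] turn [-0.008 -0.028  0.03 ] | q [ 0.777  1.046  0.874 -0.609  2.088 -2.241] err 0.0000
[0.55  0.384 0.069]
```

View pics/wrist20.png

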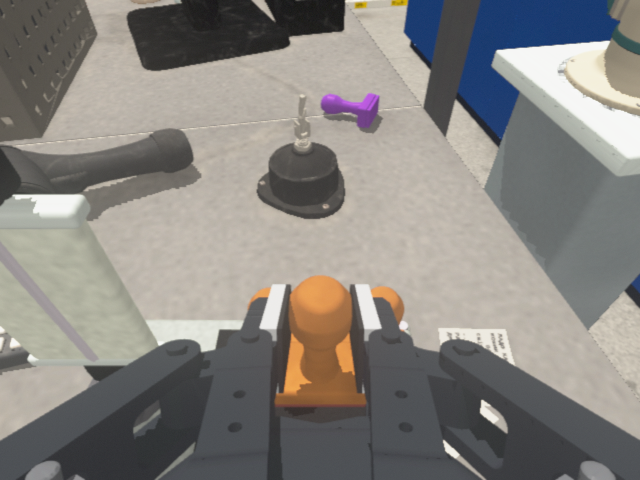

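View pics/top20.png

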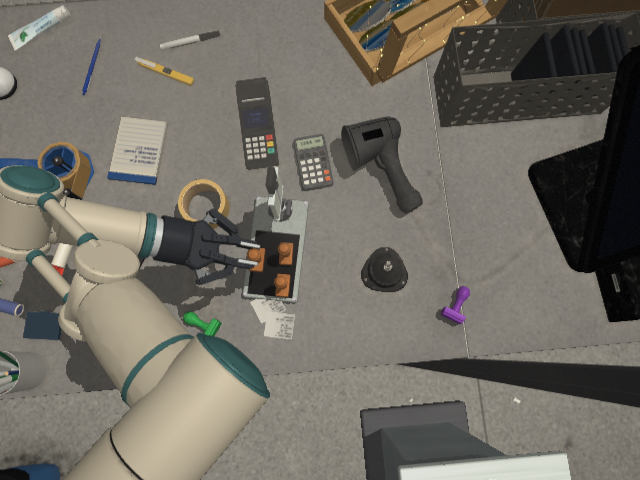

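```bash
python3 -m jog '[255,2.7,1.6,0.1,0,0,0, 255,5.1,3,0.2,0,0,0, 255,5.4,3.2,0.23,0,0,0, 255,5.4,3.2,0.23,0,0,0]'; python3 st.py; python3 -m jog '[255,0.2,0.12,0,0,0,0, 255,0.28,0.17,0,0,0,0, 255,0.28,0.17,0,0,0,0]'; python3 st.py;  python3 -m jog '[255,0.12,0.07,0,0,0,0, 255,0.12,0.07,0,0,0,0]'; python3 st.py
```

```text
clock: 68.9
position: [0.5499, 0.3844, 0.0722]
ee_rot: [-0.245, 0.697, 0.12, -0.663]
contact_force: [1.3, -0.8, -0.1]
width: 0.0223
clk 68.90 q [ 0.777  1.043  0.872 -0.609  2.092 -2.241] p [0.5499 0.3844 0.0722] F [ 1.3 -0.8 -0.1] w 0.0223
clock: 69.28
position: [0.5501, 0.3844, 0.0697]
ee_rot: [-0.246, 0.698, 0.121, -0.662]
contact_force: [0.4, -0.3, 1.0]
width: 0.0226
clk 69.28 q [ 0.777  1.044  0.874 -0.607  2.088 -2.238] p [0.5501 0.3844 0.0697] F [ 0.4 -0.3  1. ] w 0.0226
clock: 69.53
position: [0.5501, 0.3842, 0.0696]
ee_rot: [-0.245, 0.698, 0.12, -0.662]
contact_force: [1.9, 1.5, 5.7]
width: 0.0226
clk 69.53 q [ 0.777  1.045  0.874 -0.608  2.088 -2.237] p [0.5501 0.3842 0.0696] F [1.9 1.5 5.7] w 0.0226
```

```bash
python3 -m jog '[175,0,0,0,0,0,0, 150,0,0,0,0,0,0, 140,0,0,0,0,0,0, 140,0,0,0,0,0,0, 140,0,-3,0,0,0,0, 140,0,-7,0,0,0,0, 140,0,-12,0,0,0,0, 140,-4,-14,0,0,0,0, 140,-8,-14,0,0,0,0, 140,-8,-14,0,0,0,0, 140,-8,-14,0,0,0,0]'; python3 st.py
python3 - <<'E'
from place import *
for n in("wrist","top","side"):
    c=cam(n);cv2.imwrite(f"pics/{n}21.png",c["img"])
E
```

```text
clock: 70.9
position: [0.5646, 0.4638, 0.2065]
ee_rot: [-0.246, 0.697, 0.121, -0.663]
contact_force: [0.4, -0.9, -0.6]
width: 0.0382
clk 70.90 q [ 0.824  1.116  0.369 -0.812  2.452 -2.561] p [0.5646 0.4638 0.2065] F [ 0.4 -0.9 -0.6] w 0.0382
```

View pics/wrist21.png

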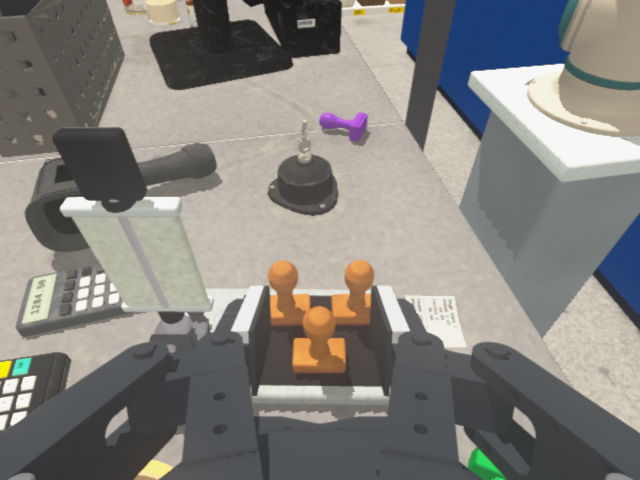

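View pics/top21.png

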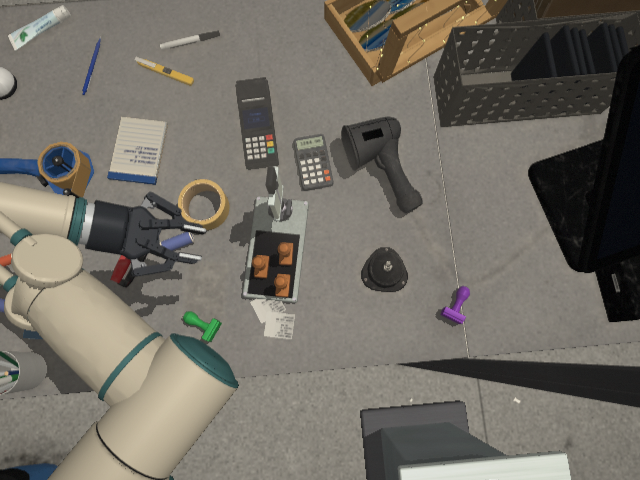

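View pics/side21.png

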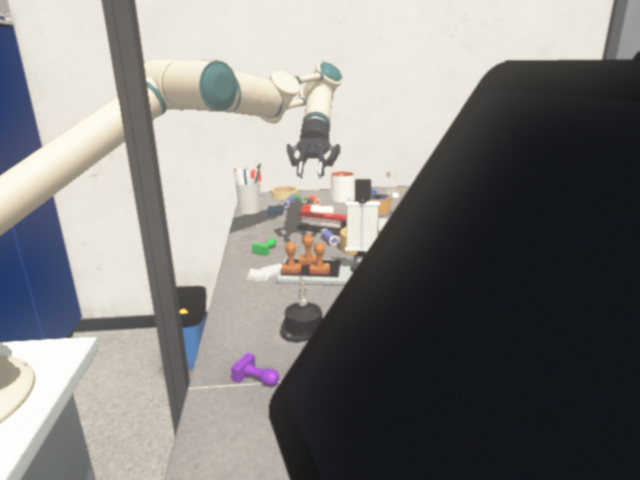

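```bash
python3 -m jog '[140,0,0,0,0,0,0, 140,0,0,0,0,0,0]' >/dev/null
python3 - <<'E'
from place import *
import pickle
t=cam("top");w=cam("wrist");pickle.dump((t,w),open("f.pkl","wb"))
cv2.imwrite("pics/z21.png",np.hstack([cv2.resize(t["img"][155:235,250:310],None,fx=6,fy=6,interpolation=2)[:480],cv2.resize(w["img"][120:280,60:160*1+60],None,fx=3,fy=3,interpolation=2)[:480]]))
E
```

```text
(no output)
```

View pics/z21.png

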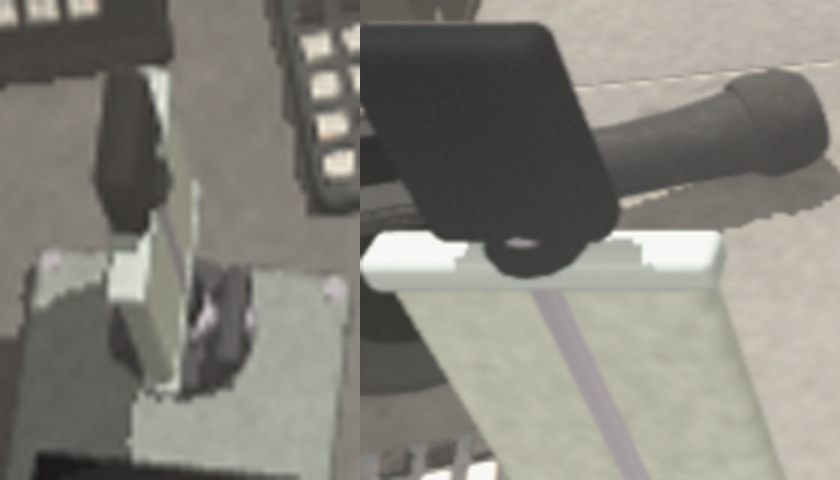

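Run:
```python
from place import *
import pickle
t,w=pickle.load(open("f.pkl","rb"))
for z in(.165,.171):
    A=onz(w,60+5/3,120+288/3,z);B=onz(w,60+360/3,120+287/3,z);d=A-B
    print(A,B,np.linalg.norm(d),np.degrees(np.arctan2(d[1],d[0])),"want -10.4")
```

```text
[0.707 0.34  0.165] [0.634 0.354 0.165] 0.0747562563292708 -10.401565601211592 want -10.4
[0.703 0.348 0.171] [0.632 0.361 0.171] 0.0721597752654748 -10.401565601211537 want -10.4
```

Board is square (−10.4° as wanted), three stamps upright, gripper clear.

```bash
python3 -c "
from rig import *
print(sign_off())"
```

```text
the job is handed in; nothing more can be done
None
```

The stand is sound, and I handed the job in at about 71 s with the board square to the front and all three stamps upright on the ledge pad.

- **Bearing check:** I gripped the tab and rocked the board left, right, left, right. Each time it came to a hard stop, with about 7.5 mm between the two stops at the fingertips. The force at the stops was about 12–14 N. A worn bearing would have given far more travel.
- **Board:** I turned it square while still holding the tab. A picture taken before hand-in put it at −10.4°, the same as the stand's own axis.
- **Stamps:** I picked up each fallen stamp, tipped it upright and set it down on the pad until it touched.
- **Knocked stamp:** The first stamp I placed was later found lying on the counter, while the arm was away from it. I laid it in a clearer spot, gripped it again and stood it back on the pad.
- **Last look:** The top, side and wrist pictures all show three stamps upright on the pad and the gripper clear of them. The other things on the counter look to be where they were. No check failed or disagreed, except two automatic attempts to outline the pad in the wrist pictures. I marked its corners by eye instead, and that agreed with the top camera to about 1 mm.

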